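# Load the lunch containers, slide the tray home, unclip its handle and shut the bay

### The job

Stand every glass container that is on the shelf upright in the tray while the tray is still out in front of the bay, then slide the loaded tray by its clip-on handle fully home into the slotted bay. Holding the handle's release button down, pull the handle off, leaving the tray home, put the handle down on the purple trivet and swing the bay's door shut. Leave the soy dish, spoon and bottle alone.

Things in the scene. Friction and masses are not known exactly. Their poses are not given: they have to be found in the camera images.
- bay: open-topped aluminium bay fixed on the shelf, 70 mm high. Origin on the shelf (z = 0) in the middle of its front opening; x points inwards (roughly away from the robot), y to its left. Inner faces of the side walls at y = +-110 mm, flaring out to +-125 mm over the first 40 mm. From x = 40 mm on, a lip each side (beyond y = +-101, 19.5 mm up) reaches over the tray's flange: the tray only slides in
- bay_home (a point): where point tray_floor lies when the tray is fully home against the bay's end stop: 117 mm inside the opening (bay x), 3 mm above the shelf. Less than 10 mm short of it counts as home. Axes as the bay's
- tray_floor (a point): centre of the tray's inner floor, 3 mm above the shelf; x from its handle side towards the bay, y to its left. Loose 0.28 kg dark steel tray on smooth glides on the shelf before the bay, roughly lined up. Outside 150 (x) by 194 mm (y), flanges out to y = +-109 mm at 11 to 15 mm height; inside 142 by 186 mm, rim 12 mm above the floor. Four containers fit at x = +-36, y = +-47 mm
- tray_socket (a point): middle of the front mouth of the socket on the tray's near side, 105 mm from the tray's centre towards its -x, 14 mm above the shelf. The handle's tongue sits in it and comes out along the tray's -x. Socket outside: 30 mm long, y = -15 to +24 mm, 2 to 25 mm high
- handle: clip-on handle: loose black block 85 mm long (x, -52 to +33 mm from the origin), 24 mm wide (y), 34 mm tall (z), 0.13 kg, with a steel tongue 29 mm long ahead of its front end. Origin on its underside, mid-width; x towards the tongue, z up. Clipped in the tray's socket at the start, axes as the tray's, standing on the shelf. With the button up, pulling it pulls the tray along (4 mm of play)
- handle_button (a point): point mid-width in the handle at its release button, 12 mm ahead of handle's origin and 20 mm above the underside; 23 mm before the socket's mouth when clipped. The grey button, 28 mm long (x), 22 mm tall, stands 10 mm out of the left (+y) side: 34 mm wide here, 26 with the button down. A pinch across the width here holds it down; the handle then pulls straight back (-x), free after 35 mm
- handle_rear (a point): point in the middle of the handle's rear part, 40 mm behind handle_button, 20 mm above the underside; 24 mm wide here (y). Pinched across its width here, the button stays up and the handle stays clipped to the tray
- release (a joint): travel of the handle's spring release button, m: 0 up, 0.008 fully down (needs about 8 N); the catch lets go above 0.0065
- door (a joint): angle of the bay's swing door, rad: 0 shut across the bay's opening, 1.7 to 2.0 wide open towards the robot at the start; shut means below 0.07. Soft damped hinge, stays where it is left, pushing needs about 1 N
- door_hinge (a point): the door's upright hinge axis, at the left end of the bay's opening (bay x = -3, y = 137 mm), 34 mm above the shelf
- door_mid (a point): point on the door's outer face (away from the bay when shut), 190 mm from the hinge along the door, 34 mm above the shelf. Axes: -y runs from the hinge along the door, -x out of the outer face; as the bay's when shut. Steel panel 10 mm thick (outer face 10 mm off the hinge axis), 272 mm long, 6 to 62 mm above the shelf. Push this face to shut it
- jar1_c (a point): one of up to four small square glass containers with a white locking lid, 58 x 58 mm and 60 mm tall, 0.1 to 0.15 kg (None if absent in this run). Origin at its centre, 30 mm above its base; z up. Stands on the shelf (z = 0) at the start
- jar2_c (a point): one of up to four small square glass containers with a white locking lid, 58 x 58 mm and 60 mm tall, 0.1 to 0.15 kg (None if absent in this run). Origin at its centre, 30 mm above its base; z up. Stands on the shelf (z = 0) at the start
- jar3_c (a point): one of up to four small square glass containers with a white locking lid, 58 x 58 mm and 60 mm tall, 0.1 to 0.15 kg (None if absent in this run). Origin at its centre, 30 mm above its base; z up. Stands on the shelf (z = 0) at the start
- jar4_c (a point): one of up to four small square glass containers with a white locking lid, 58 x 58 mm and 60 mm tall, 0.1 to 0.15 kg (None if absent in this run). Origin at its centre, 30 mm above its base; z up. Stands on the shelf (z = 0) at the start
- trivet_top (a point): centre of the top of the purple round trivet fixed on the shelf, 104 mm across, 8 mm high
- soy_dish: white ceramic soy dish, 90 mm across, 22 mm high, left on the shelf; leave alone. Origin under its centre
- spoon: wooden spoon, 240 mm long, lying on the shelf; leave alone
- oil: glass oil bottle, 64 mm across, 190 mm tall; leave alone. Origin under its centre

How it is judged:
On the way, in this order (a step that is already met when the one before it is completed fails the run):
1. every container stands in the tray, let go, while the tray is still out in front of the bay with its handle on (x of jar1_c in the frame of tray_floor between -0.052 and 0.052 m and y of jar1_c in the frame of tray_floor between -0.074 and 0.074 m and z of jar1_c in the frame of tray_floor between 0.022 and 0.038 m and angle between each of jar1_c, jar2_c, jar3_c, jar4_c's own z axis and vertical below 0.15 rad and x of jar2_c in the frame of tray_floor between -0.052 and 0.052 m and y of jar2_c in the frame of tray_floor between -0.074 and 0.074 m and z of jar2_c in the frame of tray_floor between 0.022 and 0.038 m and x of jar3_c in the frame of tray_floor between -0.052 and 0.052 m and y of jar3_c in the frame of tray_floor between -0.074 and 0.074 m and z of jar3_c in the frame of tray_floor between 0.022 and 0.038 m and x of jar4_c in the frame of tray_floor between -0.052 and 0.052 m and y of jar4_c in the frame of tray_floor between -0.074 and 0.074 m and z of jar4_c in the frame of tray_floor between 0.022 and 0.038 m and contact force between the fingers and jar1 below 0.2 N and contact force between the fingers and jar2 below 0.2 N and contact force between the fingers and jar3 below 0.2 N and contact force between the fingers and jar4 below 0.2 N and x of tray_floor in the frame of bay below 0 m and distance between tray_socket and handle_button below 0.04 m), for 0.2 s.
2. the loaded tray is slid fully home by its handle (x of jar1_c in the frame of tray_floor between -0.052 and 0.052 m and y of jar1_c in the frame of tray_floor between -0.074 and 0.074 m and z of jar1_c in the frame of tray_floor between 0.022 and 0.038 m and angle between each of jar1_c, jar2_c, jar3_c, jar4_c's own z axis and vertical below 0.15 rad and x of jar2_c in the frame of tray_floor between -0.052 and 0.052 m and y of jar2_c in the frame of tray_floor between -0.074 and 0.074 m and z of jar2_c in the frame of tray_floor between 0.022 and 0.038 m and x of jar3_c in the frame of tray_floor between -0.052 and 0.052 m and y of jar3_c in the frame of tray_floor between -0.074 and 0.074 m and z of jar3_c in the frame of tray_floor between 0.022 and 0.038 m and x of jar4_c in the frame of tray_floor between -0.052 and 0.052 m and y of jar4_c in the frame of tray_floor between -0.074 and 0.074 m and z of jar4_c in the frame of tray_floor between 0.022 and 0.038 m and x of tray_floor in the frame of bay above 0.107 m and y of tray_floor in the frame of bay between -0.006 and 0.006 m and height (world z) of tray_floor between -0.003 and 0.009 m and angle between the x axis of tray_floor and the x axis of bay, either way round below 0.06 rad and distance between tray_socket and handle_button below 0.04 m), for 0.2 s.
3. the handle is pulled off, the tray staying home (x of tray_floor in the frame of bay above 0.107 m and y of tray_floor in the frame of bay between -0.006 and 0.006 m and height (world z) of tray_floor between -0.003 and 0.009 m and angle between the x axis of tray_floor and the x axis of bay, either way round below 0.06 rad and distance between tray_socket and handle_button above 0.075 m), for 0.1 s.
At the end, for the whole second after the job is handed in: Tray fully home in the bay (within 10 mm of the end stop, in its slots) with every container standing upright in it, the handle off and resting on the trivet (button within 45 mm of the trivet's centre), the door shut (within 0.07 rad) (all of step 3 and x of jar1_c in the frame of tray_floor between -0.052 and 0.052 m and y of jar1_c in the frame of tray_floor between -0.074 and 0.074 m and z of jar1_c in the frame of tray_floor between 0.022 and 0.038 m and angle between each of jar1_c, jar2_c, jar3_c, jar4_c's own z axis and vertical below 0.15 rad and x of jar2_c in the frame of tray_floor between -0.052 and 0.052 m and y of jar2_c in the frame of tray_floor between -0.074 and 0.074 m and z of jar2_c in the frame of tray_floor between 0.022 and 0.038 m and x of jar3_c in the frame of tray_floor between -0.052 and 0.052 m and y of jar3_c in the frame of tray_floor between -0.074 and 0.074 m and z of jar3_c in the frame of tray_floor between 0.022 and 0.038 m and x of jar4_c in the frame of tray_floor between -0.052 and 0.052 m and y of jar4_c in the frame of tray_floor between -0.074 and 0.074 m and z of jar4_c in the frame of tray_floor between 0.022 and 0.038 m and horizontal distance between handle_button and trivet_top below 0.045 m and height (world z) of handle_button between 0.014 and 0.045 m and contact force between handle and trivet above 0.2 N and linear speed of handle below 0.03 m/s and value of joint door below 0.07 rad); the robot touches nothing.
It fails at once if the soy dish is shoved away or knocked over (distance of soy_dish from where it was at the start of the episode above 0.04 m or angle between soy_dish's own z axis and vertical above 0.5 rad).
It fails at once if the oil bottle is shoved away or knocked over (distance of oil from where it was at the start of the episode above 0.04 m or angle between oil's own z axis and vertical above 0.5 rad).
It fails at once if the spoon is shoved away (distance of spoon from where it was at the start of the episode above 0.04 m).
Of jar1, jar2, jar3, jar4 only 3 to 4 are there at a start; the rules pass over those that are not, and their reading is None.
At some moment in a run one of jar1, jar2, jar3, jar4 may be knocked a few centimetres aside while the robot is not near it.
Once in a run the grip may slacken for a moment while it holds something.
It also fails if it takes over 200 s, if anything falls off the work surface, if the arm or the gripper's body presses on something with over 40 N, if the wrist force passes 120 N, or if a joint passes its speed limit or range.

### The arm

A 7-joint arm with a two-finger parallel gripper is mounted at the origin on the work surface. World frame = base frame: x ahead of the robot, y to its left, z up, the work surface at z = 0. Lengths are in m, angles in rad, forces in N, time in s.
With the tool pointing down it reaches from about 0.4 to 0.85 m from the base axis. Payload 10.4 kg.
Tool frame: the origin (TCP) lies at the very end of the fingers, on their centre line; the grasp point (between the pads) lies 19 mm behind it; x points along the fingers, y is the direction in which the jaws open and shut, and the axes are right-handed (so a half turn about x gives the same grasp; the last joint's range is limited). The gripper opens to 85 mm and grips with 20 to 120 N. Pads are 22 mm wide; open, the fingers measure 114 mm over their backs; the gripper's body (76 mm by 85 mm) begins 54 mm behind the grasp point. The pads swing forward as they close: fully open they stand 13 mm farther back than shut.
Start: joints at [-1.308, 0.332, -0.065, 1.46, 0.022, 1.35, -0.088], TCP at [0.176, 0.6, 0.203] pointing down, gripper open.
Joint ranges: [-2.6, 2.6], [-0.5, 2.12], [-1.47, 1.34], [0.16, 2.42], [-1.27, 4.41], [0.06, 2.06], [-2.6, 2.6]. Speed limits (rad/s): [2.22, 2.22, 2.79, 2.79, 3.14, 3.14, 3.14].

### API

Orientations are given as a unit quaternion [x, y, z, w].
In Python, from workcell import monitor, camera, ticket, regions_of gives the robot as it stands.
- The arm moves only by the tool step_arm, never from a script. Its argument "increments" is a list of rows, each a list of 5 numbers: the finger opening in m, from 0 to 0.0854, then the shift along the world's x, y, z in m, then the turn about the world's z in rad. A call has 1 to 12 rows; each row shifts and turns the commanded pose from where the row before left it; what a row does not reach is not made up. A row lasts 1/12 s, in which the tool goes at most 41.7 mm and 7.16 degrees, less where a joint would pass 70% of its speed; a pose out of reach is approached as far as the arm can. A call with a gripper value outside its range is refused whole. The fingers move at their own pace and stop on an object; "force" is the grip in N (left out, the last holds). Time passes only in rows, so rows that do not move let the fingers close. It gives the time, the measured TCP pose, the force and the opening at its end, in the units of the state.
- monitor.get_obs(): the state, without advancing time (a new reading comes with each control period).
- camera(name): name is "scene" or "side" or "wrist"; returns a dict with "color" (400x640x3 uint8, red, green, blue), "range_z" (400x640 float32, m along the optical axis (not along the pixel's ray), 0 where there is no reading), "fx", "fy", "cx", "cy" (pixels), "cam_to_world" (4x4, takes a point from camera to world coordinates). Camera axes: x right, y up, looking along -z (the intrinsics and any distortion apply to the point x, -y, -z); pixel columns grow to the right and rows downward; lengths in m; the calibration is good to about 2 mm. A picture is of the moment at which its call begins.
- ticket.hand_in(): hands the job in, once; it reports no verdict.
Trained networks look in a picture, given as the dict that the camera call returned (one of the last four; its "shot" number tells which), for a name from the list of things; names that differ only in an ending like _2 or _b are one class to them, and where a whole thing is asked for, a point or a joint stands for the part that bears it (a point fixed in the world has none). Each returns a list of dicts, best first, with "p" (0 to 1); they miss things now and then, are a little off and sometimes report something else, mostly with a low value. They report only what shows in the picture. A call takes as long as a camera call.
- regions_of(picture, query): "region" (400x640 bool, what is visible of it) and "centre" ([row, column] in pixels, amid what is visible of it).
The state is a dict: "clock": time; "joint_pos": joint angles; "joint_velocities": joint speeds; "tau": joint torques, N m; "position": TCP position; "ee_rot": TCP orientation; "ft_force": force on the tool from outside, world axes, zero at the start; "torque": the same for the moment, N m; "grip_width": opening from 0.0 (shut) to 1.0 (fully open).
Only numpy, scipy, OpenCV 4.12 (cv2) and the standard library are available. Lean on these libraries where they do the work, as an engineer would, in place of code of your own. Each camera call takes 0.05 s, during which the arm holds its last target. There are 200 camera calls.

## Working session

There is one attempt and no reset: what is moved stays moved. The work goes in short steps, Python scripts to look and compute and a tool call to move; the robot and the scene stay as the last step left them, time stands still between calls to the robot, and variables do not carry over. Pictures are saved under pics/ and viewed, about 12 in all and at most 16, crops included, and the job is handed in when it is done.

Besides the shell and the picture viewer there is one more tool, called as a command line: name --pt "numbers of a row" for each row, then --argument value for the rest. step_arm: Moves the arm, as the interface text tells. Its arguments: {"type":"object","properties":{"increments":{"type":"array"},"force":{"type":"number"}},"required":["increments"]}

```bash
mkdir -p pics
cat > h.py <<'E'
import numpy as np, cv2
from workcell import monitor, camera, ticket, regions_of
def cloud(p):
    z=p["range_z"]; v,u=np.mgrid[0:z.shape[0],0:z.shape[1]]
    P=np.stack([(u-p["cx"])/p["fx"]*z,-(v-p["cy"])/p["fy"]*z,-z,np.ones_like(z)],-1)
    W=(P@np.array(p["cam_to_world"]).T)[...,:3]; W[z<=0]=np.nan
    return W
def save(p,n): cv2.imwrite(f"pics/{n}.png",p["color"][...,::-1])
E
python3 - <<'E'
from h import *
o=monitor.get_obs(); print({k:np.round(v,3) for k,v in o.items()})
for c in ["scene","side"]:
    p=camera(c); save(p,c+"0"); print(c,p.keys(),p["fx"],np.round(p["cam_to_world"],3).tolist())
    W=cloud(p)
    for q in ["bay","tray_floor","handle","handle_button","door_mid","jar1_c","trivet_top","soy_dish","spoon","oil"]:
        try: rs=regions_of(p,q)
        except Exception as e: print(q,e); continue
        for r in rs:
            if r["p"]<.2: continue
            X=W[r["region"]]; X=X[~np.isnan(X[:,0])]
            print(q,round(r["p"],2),np.round(r["centre"]),len(X),np.round(np.median(X,0),3),np.round(np.percentile(X,2,0),3),np.round(np.percentile(X,98,0),3))
E
```

```text
{'clock': np.float64(0.0), 'joint_pos': array([-1.308,  0.333, -0.065,  1.461,  0.022,  1.35 , -0.088]), 'joint_velocities': array([-0.001,  0.001,  0.001,  0.001, -0.001, -0.001,  0.001]), 'tau': array([ 0.0000e+00, -6.2547e+01,  4.9000e-02, -3.9159e+01,  1.6000e-02,
        1.0000e-02, -0.0000e+00]), 'position': array([0.176, 0.599, 0.203]), 'ee_rot': array([ 0.1  ,  0.7  , -0.101,  0.7  ]), 'ft_force': array([-0.266,  0.351,  0.054]), 'torque': array([-0.045,  0.032, -0.012]), 'grip_width': np.float64(0.994)}
scene dict_keys(['color', 'range_z', 'fx', 'fy', 'cx', 'cy', 'cam_to_world', 'shot']) 515.5334626319437 [[-0.595, -0.607, 0.527, 1.438], [0.803, -0.44, 0.402, 0.735], [-0.012, 0.662, 0.749, 1.286], [0.0, 0.0, 0.0, 1.0]]
bay 0.75 [241. 305.] 3292 [0.755 0.184 0.046] [ 0.428 -0.05   0.003] [0.868 0.272 0.074]
tray_floor 0.9 [195. 320.] 2627 [0.572 0.077 0.005] [ 0.487 -0.031 -0.003] [0.654 0.182 0.024]
tray_floor 0.31 [155. 235.] 408 [ 0.62  -0.231  0.054] [ 0.578 -0.275  0.004] [ 0.644 -0.213  0.065]
handle 0.63 [168. 349.] 199 [0.435 0.095 0.032] [0.393 0.079 0.007] [0.47  0.
[... 1569 characters left out ...]
1226 [0.529 0.252 0.041] [ 0.406  0.223 -0.   ] [0.657 0.28  0.064]
door_mid 0.56 [216. 324.] 2797 [0.572 0.083 0.003] [ 0.489 -0.022 -0.003] [0.648 0.185 0.023]
jar1_c 0.5 [258. 334.] 1196 [0.532 0.252 0.042] [0.407 0.222 0.008] [0.661 0.28  0.064]
jar1_c 0.36 [217. 369.] 347 [0.429 0.099 0.03 ] [0.387 0.079 0.   ] [0.47  0.112 0.037]
trivet_top 0.91 [120. 312.] 354 [ 0.608 -0.365  0.007] [ 0.566 -0.409  0.   ] [ 0.656 -0.326  0.012]
soy_dish 0.8 [336. 348.] 922 [0.498 0.466 0.01 ] [0.459 0.43  0.001] [0.538 0.508 0.023]
spoon 0.55 [364. 406.] 767 [0.364 0.534 0.013] [ 0.279  0.45  -0.001] [0.438 0.612 0.021]
oil 0.65 [293. 298.] 1036 [0.628 0.396 0.118] [0.6  0.35 0.  ] [0.661 0.411 0.191]
```

Run:
```python
import cv2,numpy as np
a=cv2.imread("pics/scene0.png");b=cv2.imread("pics/side0.png")
cv2.imwrite("pics/v1.png",np.vstack([a,b])[:, :])
cv2.imwrite("pics/v1.png",cv2.resize(np.vstack([a[60:340],b[60:400]]),None,fx=.95,fy=.95))
```

```text
(no output)
```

View pics/v1.png

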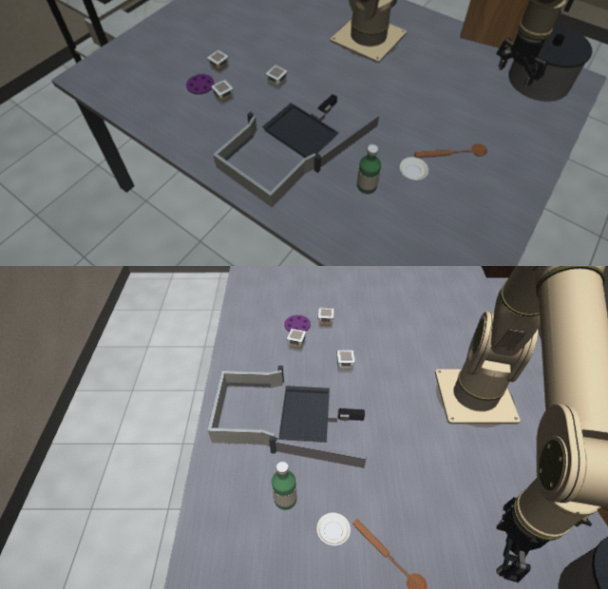

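```bash
cat >> h.py <<'E'
def tops(Ws,zlo,zhi,box,minn=40,res=.002):
    P=np.concatenate([W[(W[...,2]>zlo)&(W[...,2]<zhi)] for W in Ws])
    x0,x1,y0,y1=box; P=P[(P[:,0]>x0)&(P[:,0]<x1)&(P[:,1]>y0)&(P[:,1]<y1)]
    g=np.zeros((int((x1-x0)/res)+2,int((y1-y0)/res)+2),np.uint8)
    i=((P[:,:2]-[x0,y0])/res).astype(int); g[i[:,0],i[:,1]]=1
    n,L=cv2.connectedComponents(cv2.dilate(g,np.ones((5,5))))
    lab=L[i[:,0],i[:,1]]; out=[]
    for k in range(1,n):
        Q=P[lab==k]
        if len(Q)<minn: continue
        (c,s,a)=cv2.minAreaRect((Q[:,:2]*1000).astype(np.float32))
        print(len(Q),"c",np.round(c,1),"size",np.round(s,1),"ang",round(a,1),"zmed",np.round(np.median(Q[:,2]),3)); out.append((c,s,a,Q))
    return out
E
python3 - <<'E'
from h import *
for c in ["scene","side"]:
    p=camera(c); W=cloud(p); np.save(c+"0.npy",W)
    print(c,"jars"); tops([W],.054,.07,(.3,.9,-.5,-.08))
    print("handle"); tops([W],.027,.042,(.37,.49,.05,.15))
    print("trivet"); tops([W],.004,.012,(.5,.7,-.45,-.28))
    print("bay/door"); tops([W],.055,.08,(.35,.9,-.08,.3))
    print("tray rim");tops([W],.009,.022,(.478,.67,-.05,.2))
E
```

```text
scene jars
194 c [ 436.5 -133.8] size [62.4 59.9] ang 88.2 zmed 0.059
181 c [ 501.3 -367.6] size [66.3 59.8] ang 86.7 zmed 0.059
201 c [ 613.  -242.4] size [61.2 58.3] ang 74.7 zmed 0.059
handle
177 c [436.7  91. ] size [102.   36.7] ang 3.2 zmed 0.033
trivet
542 c [ 599.8 -366. ] size [167.1 195.7] ang 89.7 zmed 0.007
bay/door
1356 c [624.2  84.2] size [301.4 513.2] ang 78.7 zmed 0.066
tray rim
614 c [566.2  77.1] size [222.7 177.7] ang 86.3 zmed 0.015
side jars
211 c [ 434.5 -132.6] size [61.9 56.8] ang 88.2 zmed 0.058
146 c [ 498.3 -365.5] size [57.6 55.4] ang 88.3 zmed 0.058
167 c [ 608.8 -240.7] size [62.3 57.2] ang 74.3 zmed 0.058
handle
223 c [437.5  96.6] size [ 36.6 102.7] ang 84.4 zmed 0.032
trivet
315 c [ 607.6 -364.5] size [104.5  95.8] ang 1.9 zmed 0.007
bay/door
1392 c [622.3  85.7] size [304.6 510.9] ang 78.9 zmed 0.064
tray rim
632 c [564.9  80.5] size [221.8 173.5] ang 85.8 zmed 0.014
```

step_arm --pt "0.0854 0.005 -0.01 0.015 0" --pt "0.0854 0.005 -0.01 0.015 0" --pt "0.0854 0.02 -0.03 0.015 0.01" --pt "0.0854 0.02 -0.03 0.015 0.02" --pt "0.0854 0.02 -0.03 0.015 0.02" --pt "0.0854 0.02 -0.03 0.015 0.02" --pt "0.0854 0.02 -0.03 0.015 0.02" --pt "0.0854 0.02 -0.03 0.015 0.02" --pt "0.0854 0.02 -0.03 0.015 0.02" --pt "0.0854 0.02 -0.03 0.015 0.02" --pt "0.0854 0.02 -0.03 0.01 0.02" --pt "0.0854 0.02 -0.03 0.01 0.02"

```text
clock: 2.2
position: [0.387, 0.2767, 0.3763]
ee_rot: [0.035, 0.706, -0.033, 0.707]
ft_force: [0.6, 0.6, 1.3]
grip_width: 1.001
```

step_arm --pt "0.0854 0.015 -0.03 0.01 0.02" --pt "0.0854 0.015 -0.03 0.01 0.02" --pt "0.0854 0.015 -0.03 0.01 0" --pt "0.0854 0.015 -0.03 0.01 0" --pt "0.0854 0.015 -0.03 0 0" --pt "0.0854 0.015 -0.03 0 0" --pt "0.0854 0.0 -0.02 0 0" --pt "0.0854 0.0 0 0 0"

```text
clock: 2.87
position: [0.4764, 0.0731, 0.4156]
ee_rot: [0.023, 0.706, -0.022, 0.708]
ft_force: [-0.2, -0.6, -0.1]
grip_width: 0.997
```

Run:
```python
from h import *
o=monitor.get_obs(); print({k:np.round(o[k],3) for k in ["clock","position","ee_rot","joint_pos"]})
from scipy.spatial.transform import Rotation as R
print(R.from_quat(o["ee_rot"]).as_matrix().round(3))
p=camera("wrist"); save(p,"w1"); W=cloud(p); np.save("w1.npy",W); print(np.round(p["cam_to_world"],3).tolist(),p["fx"])
tops([W],.027,.042,(.35,.49,.0,.15)); tops([W],.054,.07,(.3,.9,-.5,-.08))
p=camera("side"); save(p,"s1");
```

```text
{'clock': np.float64(2.867), 'position': array([0.476, 0.073, 0.416]), 'ee_rot': array([ 0.023,  0.706, -0.022,  0.708]), 'joint_pos': array([-0.718, -0.037,  0.459,  1.439,  0.016,  1.733,  1.249])}
[[ 0.003  0.064  0.998]
 [ 0.001  0.998 -0.064]
 [-1.     0.002  0.002]]
[[0.065, -0.961, -0.268, 0.407], [0.998, 0.063, 0.016, 0.077], [0.002, -0.268, 0.963, 0.585], [0.0, 0.0, 0.0, 1.0]] 280.11469275661705
631 c [429.3  94.2] size [31.3 90.5] ang 86.3 zmed 0.033
980 c [ 432.9 -134. ] size [58.  57.9] ang 89.9 zmed 0.058
882 c [ 495.3 -367.7] size [59. 56.] ang 85.7 zmed 0.058
767 c [ 608.2 -243.2] size [58.4 58.8] ang 73.4 zmed 0.058
```

View pics/w1.png

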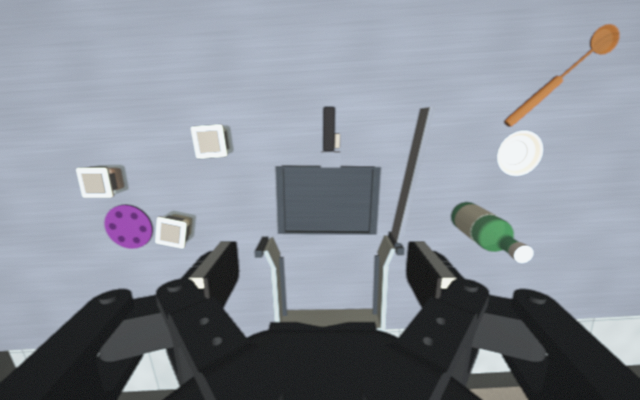

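Run:
```python
from h import *
W=np.load("w1.npy"); img=cv2.imread("pics/w1.png")
m=(img.max(2)<90)&(W[...,2]<.03)&(W[...,2]>-.01)&(W[...,0]>.45)&(W[...,0]<.68)&(W[...,1]>-.05)&(W[...,1]<.205)
m=cv2.morphologyEx(m.astype(np.uint8),cv2.MORPH_OPEN,np.ones((9,9)))>0
Q=W[m]; print(len(Q),cv2.minAreaRect((Q[:,:2]*1000).astype(np.float32)),Q[:,:2].min(0),Q[:,:2].max(0))
# socket
for nm,lo,hi,b in [("bay",.05,.08,(.62,.9,-.08,.30)),("door",.045,.075,(.35,.68,.19,.3))]:
  for f in ["w1","scene0","side0"]:
    V=np.load(f+".npy"); P=V[(V[...,2]>lo)&(V[...,2]<hi)]; P=P[(P[:,0]>b[0])&(P[:,0]<b[1])&(P[:,1]>b[2])&(P[:,1]<b[3])]
    print(nm,f,len(P))
    if nm=="bay":
      for x in np.arange(.64,.87,.02):
        s=P[abs(P[:,0]-x)<.01]; r=s[s[:,1]<.05]; l=s[s[:,1]>.15]
        if len(r)>2 and len(l)>2: print(round(x,2),"right",np.percentile(r[:,1],[3,50,97]).round(3),"left",np.percentile(l[:,1],[3,50,97]).round(3), "mid",round((np.median(r[:,1])+np.median(l[:,1]))/2,4))
    else:
      for x in np.arange(.40,.67,.02):
        s=P[abs(P[:,0]-x)<.01]
        if len(s)>2: print(round(x,2),np.percentile(s[:,1],[3,50,97]).round(3))
```

```text
Traceback (most recent call last):
ValueError: zero-size array to reduction operation minimum which has no identity
```

```bash
cat > f.py <<'E'
from h import *
W=np.load("w1.npy"); img=cv2.imread("pics/w1.png")
print(img[200,330],img[130,330],img[130,250],W[200,330])
m=(img.max(2)<125)&(W[...,2]<.03)&(W[...,2]>-.01)&(W[...,0]>.45)&(W[...,0]<.68)&(W[...,1]>-.05)&(W[...,1]<.205)
m=cv2.morphologyEx(m.astype(np.uint8),cv2.MORPH_OPEN,np.ones((9,9)))>0
Q=W[m]; print(len(Q),cv2.minAreaRect((Q[:,:2]*1000).astype(np.float32)),Q[:,:2].min(0),Q[:,:2].max(0))
for nm,lo,hi,b in [("bay",.05,.08,(.62,.9,-.08,.30)),("door",.045,.075,(.35,.68,.19,.3))]:
  for f in ["w1","side0"]:
    V=np.load(f+".npy"); P=V[(V[...,2]>lo)&(V[...,2]<hi)]; P=P[(P[:,0]>b[0])&(P[:,0]<b[1])&(P[:,1]>b[2])&(P[:,1]<b[3])]
    print(nm,f,len(P))
    if nm=="bay":
      for x in np.arange(.64,.87,.02):
        s=P[abs(P[:,0]-x)<.01]; r=s[s[:,1]<.05]; l=s[s[:,1]>.15]
        if len(r)>2 and len(l)>2: print(round(x,2),"right",np.percentile(r[:,1],[3,50,97]).round(3),"left",np.percentile(l[:,1],[3,50,97]).round(3), "mid",round((np.median(r[:,1])+np.median(l[:,1]))/2,4))
    else:
      for x in np.arange(.40,.67,.03):
        s=P[abs(P[:,0]-x)<.01]
        if len(s)>2: print(round(x,2),np.percentile(s[:,1],[3,50,97]).round(3))
E
python3 f.py
```

```text
[104  95  88] [65 65 65] [199 183 174] [0.57645564 0.0844431  0.00192205]
6642 ((574.5855102539062, 78.12525177001953), (212.72622680664062, 149.23150634765625), 85.44703674316406) [ 0.49362784 -0.0331404 ] [0.65432678 0.18897662]
bay w1 1495
0.66 right [-0.073 -0.06  -0.045] left [0.2   0.214 0.225] mid 0.0771
0.68 right [-0.05  -0.043 -0.039] left [0.192 0.199 0.225] mid 0.0781
0.7 right [-0.046 -0.04  -0.037] left [0.184 0.19  0.196] mid 0.0749
0.72 right [-0.047 -0.041 -0.037] left [0.184 0.187 0.193] mid 0.0731
0.74 right [-0.048 -0.041 -0.039] left [0.183 0.186 0.192] mid 0.0725
0.76 right [-0.049 -0.043 -0.04 ] left [0.182 0.185 0.192] mid 0.0708
0.78 right [-0.05  -0.043 -0.04 ] left [0.181 0.184 0.19 ] mid 0.0704
0.8 right [-0.051 -0.045 -0.041] left [0.18  0.183 0.19 ] mid 0.0692
0.82 right [-0.051 -0.044 -0.042] left [0.179 0.181 0.188] mid 0.0685
0.84 right [-0.018  0.036  0.046] left [0.178 0.181 0.188] mid 0.1085
0.86 right [0.03  0.042 0.049] left [0.171 0.178 0.186] mid 0.1102
bay side0 1244
0.66 right [-0.07  -0.058 -0.044] left [0.203 0.222 0.228] mid 0.082
0.68 rig
[... 514 characters left out ...]
eft [0.181 0.19  0.192] mid 0.0734
0.84 right [-0.05  -0.04   0.012] left [0.18  0.189 0.192] mid 0.0741
0.86 right [-0.045  0.014  0.046] left [0.152 0.178 0.191] mid 0.0961
door w1 1258
0.4 [0.269 0.272 0.278]
0.43 [0.262 0.266 0.274]
0.46 [0.256 0.26  0.267]
0.49 [0.249 0.253 0.26 ]
0.52 [0.243 0.246 0.254]
0.55 [0.236 0.24  0.247]
0.58 [0.229 0.233 0.241]
0.61 [0.223 0.227 0.234]
0.64 [0.216 0.22  0.228]
0.67 [0.196 0.209 0.225]
door side0 635
0.4 [0.271 0.279 0.282]
0.43 [0.265 0.273 0.278]
0.46 [0.259 0.266 0.271]
0.49 [0.253 0.261 0.265]
0.52 [0.246 0.254 0.259]
0.55 [0.24  0.248 0.252]
0.58 [0.233 0.241 0.245]
0.61 [0.226 0.234 0.238]
0.64 [0.22  0.228 0.23 ]
0.67 [0.201 0.222 0.229]
```

step_arm --pt "0.0854 -0.0042 -0.0207 -0.03 0.01" --pt "0.0854 -0.0042 -0.0207 -0.03 0.01" --pt "0.0854 -0.0042 -0.0207 -0.03 0" --pt "0.0854 -0.0042 -0.0207 -0.03 0" --pt "0.0854 -0.0042 -0.0207 -0.03 0" --pt "0.0854 -0.0042 -0.0207 -0.03 0" --pt "0.0854 -0.0042 -0.0207 -0.03 0" --pt "0.0854 -0.0042 -0.0207 -0.03 0" --pt "0.0854 -0.0042 -0.0207 -0.03 0" --pt "0.0854 -0.0042 -0.0207 -0.02 0" --pt "0.0854 0 0 0 0" --pt "0.0854 0 0 0 0" --force 30

```text
clock: 3.97
position: [0.4336, -0.1271, 0.1232]
ee_rot: [0.013, 0.707, -0.013, 0.707]
ft_force: [-0.3, 0.2, 0.4]
grip_width: 0.997
```

step_arm --pt "0.0854 0 -0.006 -0.02 0" --pt "0.0854 0 0 -0.02 0" --pt "0.0854 0 0 -0.02 0" --pt "0.0854 0 0 -0.02 0" --pt "0.0854 0 0 -0.015 0" --pt "0.0854 0 0 -0.008 0" --pt "0.0854 0 0 0 0" --pt "0.055 0 0 0 0" --pt "0.05 0 0 0 0" --pt "0.05 0 0 0 0" --pt "0.05 0 0 0 0" --pt "0.05 0 0 0 0" --force 30

```text
clock: 4.97
position: [0.4354, -0.1331, 0.0217]
ee_rot: [0.013, 0.706, -0.012, 0.708]
ft_force: [-1.1, 0.2, 6.2]
grip_width: 0.67
```

step_arm --pt "0.05 0 0 0 0" --pt "0.05 0 0 0 0" --pt "0.05 0 0 0.01 0" --pt "0.05 0 0 0.02 0" --pt "0.05 0 0 0.03 0" --pt "0.05 0 0 0.03 0" --pt "0.05 0 0 0.02 0" --pt "0.05 0 0 0.0 0"

```text
clock: 5.63
position: [0.4367, -0.1339, 0.1353]
ee_rot: [0.013, 0.704, -0.013, 0.71]
ft_force: [0.2, 0.5, -1.1]
grip_width: 0.664
```

step_arm --pt "0.05 0.009 0.012 0 0" --pt "0.05 0.017 0.025 0 -0.01" --pt "0.05 0.017 0.025 0 -0.01" --pt "0.05 0.017 0.025 0 -0.01" --pt "0.05 0.017 0.025 0 -0.006" --pt "0.05 0.017 0.025 0 0" --pt "0.05 0.017 0.025 0 0" --pt "0.05 0.017 0.025 0 0" --pt "0.05 0.017 0.025 0 0" --pt "0.05 0.017 0.025 0 0" --pt "0.05 0.015 0.02 0 0" --pt "0.05 0 0 0 0"

```text
clock: 6.63
position: [0.612, 0.1304, 0.1287]
ee_rot: [0.023, 0.707, -0.023, 0.706]
ft_force: [0.8, 0.7, -1.7]
grip_width: 0.668
```

step_arm --pt "0.05 0 0 0 0" --pt "0.05 0 0 -0.02 0"

```text
clock: 6.8
position: [0.6129, 0.1238, 0.1128]
ee_rot: [0.026, 0.705, -0.025, 0.708]
ft_force: [-0.1, -0.7, -0.8]
grip_width: 0.663
```

step_arm --pt "0.05 0.001 0 -0.02 0" --pt "0.05 0 0 -0.02 0" --pt "0.05 0 0 -0.02 0" --pt "0.05 0 0 -0.015 0" --pt "0.05 0 0 -0.007 0" --pt "0.05 0 0 -0.004 0" --pt "0.05 0 0 0 0" --pt "0.07 0 0 0 0" --pt "0.07 0 0 0 0" --pt "0.07 0 0 0 0" --pt "0.07 0 0 0 0"

```text
clock: 7.72
position: [0.6123, 0.1237, 0.0246]
ee_rot: [0.025, 0.707, -0.025, 0.707]
ft_force: [0.7, 0.1, -0.4]
grip_width: 0.823
```

step_arm --pt "0.07 0 0 0.02 0" --pt "0.07 0 0 0.03 0" --pt "0.07 0 0 0.03 0" --pt "0.07 0 0 0.03 0" --pt "0.0854 0 -0.03 0 0" --pt "0.0854 0 -0.04 0 -0.02" --pt "0.0854 0 -0.04 0 -0.02" --pt "0.0854 0 -0.04 0 -0.04" --pt "0.0854 0 -0.04 0 -0.04" --pt "0.0854 0 -0.04 0 -0.04" --pt "0.0854 0 -0.04 0 -0.04"

```text
clock: 8.63
position: [0.612, -0.1481, 0.1347]
ee_rot: [0.097, 0.7, -0.096, 0.701]
ft_force: [0.5, -0.3, -0.6]
grip_width: 1.002
```

```bash
cat > j.py <<'E'
from h import *
import sys
n=sys.argv[1]
o=monitor.get_obs(); print(o["clock"],o["position"].round(4),o["ee_rot"].round(3))
for c in sys.argv[2:]:
    p=camera(c); save(p,n+c); W=cloud(p); print(c); tops([W],.054,.064,(.3,.9,-.5,-.08)); print("tray");tops([W],.056,.07,(.49,.66,-.03,.19),30)
E
python3 j.py a wrist side
```

```text
8.6333 [ 0.612  -0.1481  0.1347] [ 0.097  0.7   -0.096  0.701]
wrist
4554 c [ 495.9 -368.6] size [59.4 58. ] ang 86.4 zmed 0.058
3399 c [ 608.1 -243.5] size [57.8 58. ] ang 74.1 zmed 0.059
tray
3116 c [609.3 110.9] size [37.2 58.4] ang 87.8 zmed 0.061
side
149 c [ 498.4 -364.6] size [66.4 55.5] ang 88.0 zmed 0.058
152 c [ 609.7 -239.2] size [62.8 56. ] ang 72.1 zmed 0.057
tray
303 c [611.2 127.2] size [60.1 57.7] ang 86.7 zmed 0.061
```

step_arm --pt "0.0854 0 -0.03 0 0" --pt "0.0854 -0.001 -0.03 -0.01 0" --pt "0.0854 -0.001 -0.03 -0.02 0" --pt "0.0854 0 0 -0.02 0" --pt "0.0854 0 0 0 0" --pt "0.0854 0 0 0 0"

```text
clock: 9.23
position: [0.6097, -0.2357, 0.0837]
ee_rot: [0.096, 0.701, -0.096, 0.7]
ft_force: [0.9, 0.5, 1.2]
grip_width: 0.999
```

step_arm --pt "0.0854 0 -0.007 -0.02 0" --pt "0.0854 0 0 -0.02 0" --pt "0.0854 0 0 -0.015 0" --pt "0.0854 0 0 -0.007 0" --pt "0.0854 0 0 0 0" --pt "0.055 0 0 0 0" --pt "0.05 0 0 0 0" --pt "0.05 0 0 0 0" --pt "0.05 0 0 0 0" --pt "0.05 0 0 0 0" --pt "0.05 0 0 0 0"

```text
clock: 10.15
position: [0.6111, -0.2435, 0.024]
ee_rot: [0.096, 0.7, -0.096, 0.701]
ft_force: [-1.8, 1.7, 5.5]
grip_width: 0.668
```

step_arm --pt "0.05 0 0 0 0" --pt "0.05 0 0 0.01 0" --pt "0.05 0 0 0.02 0" --pt "0.05 0 0 0.03 0" --pt "0.05 0 0 0.03 0" --pt "0.05 0 0 0.02 0" --pt "0.05 0 0 0.0 0"

```text
clock: 10.73
position: [0.6124, -0.2448, 0.1385]
ee_rot: [0.096, 0.698, -0.096, 0.703]
ft_force: [-0.2, -0.6, -0.3]
grip_width: 0.662
```

step_arm --pt "0.05 0 0.015 0 0.01" --pt "0.05 0 0.028 0 0.02" --pt "0.05 0 0.028 0 0.03" --pt "0.05 0 0.028 0 0.03" --pt "0.05 0 0.028 0 0.03" --pt "0.05 0 0.028 0 0.03" --pt "0.05 -0.002 0.028 0 0.03" --pt "0.05 -0.002 0.028 0 0.02" --pt "0.05 -0.002 0.028 0 0" --pt "0.05 0 0.025 0 0" --pt "0.05 0 0.01 0 0" --pt "0.05 0 0 0 0"

```text
clock: 11.73
position: [0.604, 0.0341, 0.1322]
ee_rot: [0.024, 0.707, -0.023, 0.707]
ft_force: [0.1, -0.2, -1.1]
grip_width: 0.661
```

step_arm --pt "0.05 0 0 0 0" --pt "0.05 0 0 -0.02 0"

```text
clock: 11.9
position: [0.6065, 0.0284, 0.1157]
ee_rot: [0.026, 0.705, -0.026, 0.709]
ft_force: [0.5, -0.3, -1.1]
grip_width: 0.661
```

step_arm --pt "0.05 0 0 -0.02 0" --pt "0.05 0 0 -0.02 0" --pt "0.05 0 0 -0.02 0" --pt "0.05 0 0 -0.015 0" --pt "0.05 0 0 -0.007 0" --pt "0.05 0 0 -0.004 0" --pt "0.05 0 0 0 0" --pt "0.07 0 0 0 0" --pt "0.07 0 0 0 0" --pt "0.07 0 0 0 0" --pt "0.07 0 0 0 0"

```text
clock: 12.82
position: [0.6045, 0.0304, 0.0267]
ee_rot: [0.026, 0.706, -0.025, 0.707]
ft_force: [-0.2, -0.1, 0.3]
grip_width: 0.822
```

step_arm --pt "0.07 0 0 0.02 0" --pt "0.07 0 0 0.03 0" --pt "0.07 0 0 0.03 0" --pt "0.07 0 0 0.03 0" --pt "0.0854 -0.007 -0.025 0 0" --pt "0.0854 -0.013 -0.037 0 0" --pt "0.0854 -0.013 -0.037 0 0" --pt "0.0854 -0.013 -0.037 0 0" --pt "0.0854 -0.013 -0.037 0 0" --pt "0.0854 -0.013 -0.037 0 0" --pt "0.0854 -0.013 -0.037 0 0"

```text
clock: 13.73
position: [0.5183, -0.2179, 0.1367]
ee_rot: [0.025, 0.706, -0.025, 0.707]
ft_force: [-0.5, -0.5, 0.2]
grip_width: 1.005
```

```bash
python3 j.py b wrist side
```

```text
13.7333 [ 0.5183 -0.2179  0.1367] [ 0.025  0.706 -0.025  0.707]
wrist
3923 c [ 495.9 -368.7] size [58.6 57.9] ang 86.1 zmed 0.058
tray
3326 c [601.9  28.8] size [59.9 58.5] ang 85.2 zmed 0.061
42 c [627.9  93.3] size [18.1  2.6] ang 3.9 zmed 0.057
side
71 c [ 483.6 -362.6] size [60.  25.6] ang 87.7 zmed 0.058
tray
267 c [603.9  31.9] size [58.  57.8] ang 86.4 zmed 0.06
308 c [611.5 126. ] size [59.4 58. ] ang 87.1 zmed 0.061
```

step_arm --pt "0.0854 -0.004 -0.03 0 0" --pt "0.0854 -0.004 -0.03 0 0" --pt "0.0854 -0.004 -0.03 -0.01 0" --pt "0.0854 -0.004 -0.03 -0.02 0" --pt "0.0854 0 -0.018 -0.02 0" --pt "0.0854 0 0 0 0" --pt "0.0854 0 0 0 0"

```text
clock: 14.42
position: [0.5022, -0.3548, 0.0854]
ee_rot: [0.026, 0.707, -0.026, 0.706]
ft_force: [0.3, 0.9, 0.2]
grip_width: 1.003
```

step_arm --pt "0.0854 -0.005 -0.007 0 0" --pt "0.0854 0 0 0 0" --pt "0.0854 0 0 0 0"

```text
clock: 14.67
position: [0.4987, -0.3612, 0.0875]
ee_rot: [0.025, 0.706, -0.025, 0.707]
ft_force: [0.4, -0.7, -0.0]
grip_width: 1.0
```

step_arm --pt "0.0854 -0.002 -0.006 -0.02 0" --pt "0.0854 0 0 -0.02 0" --pt "0.0854 0 0 -0.015 0" --pt "0.0854 0 0 -0.01 0" --pt "0.0854 0 0 0 0" --pt "0.055 0 0 0 0" --pt "0.05 0 0 0 0" --pt "0.05 0 0 0 0" --pt "0.05 0 0 0 0" --pt "0.05 0 0 0 0" --pt "0.05 0 0 0 0"

```text
clock: 15.58
position: [0.497, -0.3677, 0.0229]
ee_rot: [0.025, 0.706, -0.026, 0.707]
ft_force: [-0.9, 1.6, 6.3]
grip_width: 0.668
```

step_arm --pt "0.05 0 0 0 0" --pt "0.05 0 0 0.01 0" --pt "0.05 0 0 0.02 0" --pt "0.05 0 0 0.03 0" --pt "0.05 0 0 0.03 0" --pt "0.05 0 0 0.02 0" --pt "0.05 0 0 0.0 0"

```text
clock: 16.17
position: [0.498, -0.3692, 0.1371]
ee_rot: [0.024, 0.704, -0.027, 0.709]
ft_force: [-0.5, -1.5, -1.2]
grip_width: 0.667
```

step_arm --pt "0.05 0 0.015 0 0" --pt "0.05 0.003 0.03 0 0" --pt "0.05 0.003 0.035 0 0" --pt "0.05 0.003 0.035 0 0" --pt "0.05 0.003 0.035 0 0" --pt "0.05 0.003 0.035 0 0" --pt "0.05 0.003 0.035 0 0" --pt "0.05 0.003 0.035 0 0" --pt "0.05 0.003 0.035 0 0" --pt "0.05 0.003 0.035 0 0" --pt "0.05 0.003 0.035 0 0" --pt "0.05 0.003 0.035 0 0"

```text
clock: 17.17
position: [0.5289, 0.0293, 0.1316]
ee_rot: [0.026, 0.707, -0.025, 0.707]
ft_force: [1.0, -0.0, -1.0]
grip_width: 0.666
```

step_arm --pt "0.05 0.005 0.035 0 0" --pt "0.05 0.003 0.015 0 0" --pt "0.05 0 0 0 0" --pt "0.05 0 0 0 0" --pt "0.05 0 0 0 0"

```text
clock: 17.58
position: [0.5371, 0.0762, 0.1314]
ee_rot: [0.026, 0.707, -0.026, 0.707]
ft_force: [-0.3, -0.2, -1.6]
grip_width: 0.662
```

step_arm --pt "0.05 0 0.005 -0.02 0" --pt "0.05 0 0 -0.02 0" --pt "0.05 0 0 -0.02 0" --pt "0.05 0 0 -0.02 0" --pt "0.05 0 0 -0.015 0" --pt "0.05 0 0 -0.007 0" --pt "0.05 0 0 -0.004 0" --pt "0.05 0 0 0 0" --pt "0.07 0 0 0 0" --pt "0.07 0 0 0 0" --pt "0.07 0 0 0 0" --pt "0.07 0 0 0 0"

```text
clock: 18.58
position: [0.5375, 0.0826, 0.0257]
ee_rot: [0.026, 0.706, -0.025, 0.707]
ft_force: [1.2, 0.2, 0.1]
grip_width: 0.82
```

step_arm --pt "0.07 0 0 0.02 0" --pt "0.07 0 0 0.03 0" --pt "0.07 0 0 0.03 0" --pt "0.07 -0.01 0 0.03 0" --pt "0.05 -0.03 0 0.03 0" --pt "0.05 -0.03 0 0.03 0" --pt "0.05 -0.03 0 0.03 0" --pt "0.05 -0.03 0 0 0" --pt "0.05 0 0 0 0"

```text
clock: 19.33
position: [0.4061, 0.0831, 0.2256]
ee_rot: [0.026, 0.706, -0.023, 0.707]
ft_force: [1.6, 0.6, -0.3]
grip_width: 0.583
```

```bash
python3 j.py c wrist side
python3 - <<'E'
from h import *
p=camera("wrist"); W=cloud(p); np.save("w2.npy",W)
print("handle"); r=tops([W],.027,.042,(.35,.49,.0,.15))
Q=r[0][3]
for x in np.arange(.38,.48,.01):
    s=Q[abs(Q[:,0]-x)<.005]
    if len(s)>3: print(round(x,2),np.percentile(s[:,1],[2,50,98]).round(4))
E
```

```text
19.3333 [0.4061 0.0831 0.2256] [ 0.026  0.706 -0.023  0.707]
wrist
tray
3430 c [569.2  77.3] size [152.9  95.6] ang 85.8 zmed 0.061
side
tray
854 c [580.9  79.1] size [157.2 114.6] ang 87.4 zmed 0.061
handle
1242 c [425.8  94.4] size [32.7 83.4] ang 85.8 zmed 0.033
0.38 [0.0824 0.0888 0.1   ]
0.39 [0.0806 0.0921 0.1027]
0.4 [0.0799 0.0914 0.1022]
0.41 [0.0791 0.0898 0.1016]
0.42 [0.0784 0.0903 0.1011]
0.43 [0.0777 0.0895 0.1033]
0.44 [0.077  0.0931 0.1093]
0.45 [0.0762 0.0924 0.1087]
0.46 [0.0756 0.0905 0.1082]
0.47 [0.0783 0.0894 0.0955]
```

View pics/cwrist.png

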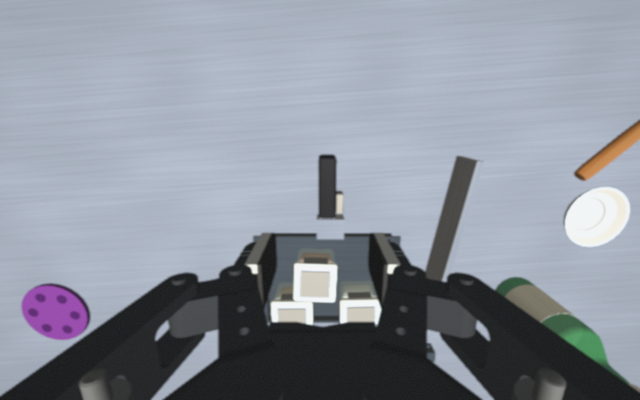

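step_arm --pt "0.05 0 0.007 -0.02 0" --pt "0.05 0 0 -0.035 0" --pt "0.05 0 0 -0.035 0" --pt "0.05 0 0 -0.035 0" --pt "0.05 0 0 -0.03 0" --pt "0.05 0 0 -0.01 0" --pt "0.05 0 0 0 0" --pt "0.05 0 0 0 0" --pt "0.05 0 0 0 0"

```text
clock: 20.23
position: [0.4098, 0.0896, 0.0594]
ee_rot: [0.025, 0.706, -0.026, 0.707]
ft_force: [0.0, 0.3, 0.2]
grip_width: 0.586
```

step_arm --pt "0.05 -0.003 0.001 -0.02 0" --pt "0.05 0 0 -0.02 0" --pt "0.05 0 0 -0.011 0" --pt "0.05 0 0 0 0" --pt "0.05 0 0 0 0" --pt "0.03 0 0 0 0" --pt "0.015 0 0 0 0" --pt "0.015 0 0 0 0" --pt "0.015 0 0 0 0" --pt "0.015 0 0 0 0" --pt "0.015 0 0 0 0" --force 60

```text
clock: 21.15
position: [0.4059, 0.0908, 0.0079]
ee_rot: [0.025, 0.707, -0.025, 0.707]
ft_force: [-0.2, 0.1, 0.8]
grip_width: 0.176
```

Run:
```python
from h import *
o=monitor.get_obs(); print({k:np.round(o[k],4) for k in ["clock","position","ee_rot","joint_pos","ft_force","grip_width"]})
p=camera("side"); save(p,"d"); W=cloud(p); tops([W],.056,.07,(.49,.66,-.03,.19),30)
cv2.imwrite("pics/d2.png",cv2.resize(p["color"][150:300,220:460,::-1],None,fx=3,fy=3))
```

```text
{'clock': np.float64(21.15), 'position': array([0.4059, 0.0908, 0.0079]), 'ee_rot': array([ 0.0255,  0.7066, -0.0252,  0.7067]), 'joint_pos': array([-0.8411,  0.0994,  0.5355,  2.2163, -0.0683,  0.8406,  1.237 ]), 'ft_force': array([-0.1955,  0.1436,  0.8209]), 'grip_width': np.float64(0.176)}
853 c [580.8  79.1] size [156.6 114.2] ang 87.1 zmed 0.061
```

View pics/d2.png

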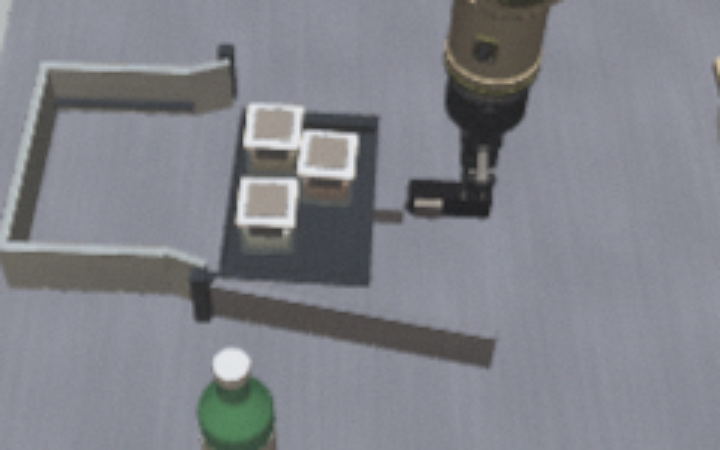

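Run:
```python
from h import *
for c in ["scene","wrist","side"]:
    p=camera(c); W=cloud(p); print(c); tops([W],.024,.042,(.36,.49,.03,.15),20)
    if c!="side": save(p,"e"+c)
a=cv2.imread("pics/ewrist.png");b=cv2.imread("pics/escene.png")
b=cv2.resize(b[120:240,270:430],None,fx=4,fy=4)[:400,:640]
cv2.imwrite("pics/e.png",cv2.resize(np.vstack([a[:240],b]),None,fx=.9,fy=.9))
```

```text
scene
169 c [444.6  94.2] size [40.2 91.9] ang 85.9 zmed 0.032
wrist
4165 c [420.6  89. ] size [37.3 75.7] ang 84.0 zmed 0.033
side
218 c [437.7  95.8] size [ 41. 104.] ang 85.5 zmed 0.032
```

View pics/e.png

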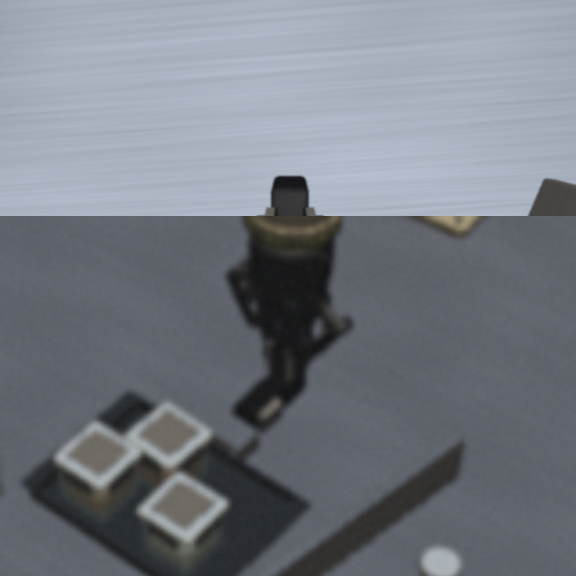

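step_arm --pt "0.0 0 0 0 0" --pt "0.0 0 0 0 0" --pt "0.0 0 0 0 0" --pt "0.0 0 0 0 0"

```text
clock: 21.68
position: [0.4058, 0.0907, 0.0077]
ee_rot: [0.025, 0.707, -0.025, 0.707]
ft_force: [-0.1, 1.7, 0.4]
grip_width: 0.003
```

Run:
```python
from h import *
o=monitor.get_obs(); print(o["grip_width"],o["position"],o["ft_force"])
p=camera("wrist"); W=cloud(p); save(p,"f"); tops([W],.024,.042,(.36,.49,.03,.15),20)
cv2.imwrite("pics/f2.png",cv2.resize(p["color"][150:400,200:440,::-1],None,fx=2.4,fy=2.4))
```

```text
0.002524432675000572 [0.40581066 0.09067465 0.00771418] [-0.11687704  1.74669656  0.42050438]
1297 c [392.8  91.6] size [24.1 19.7] ang 85.3 zmed 0.033
181 c [451.1  88. ] size [ 6.6 14.2] ang 81.8 zmed 0.034
```

View pics/f2.png

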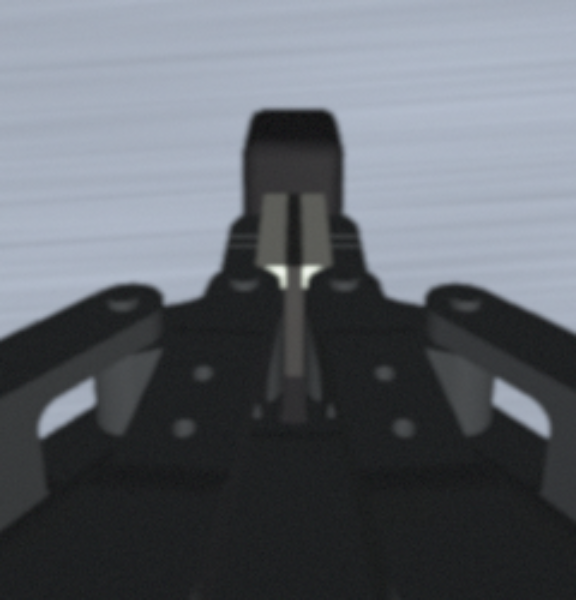

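Run:
```python
from h import *
p=camera("wrist"); W=cloud(p)
for (x,y) in [(270,205),(315,205),(270,230),(315,230),(293,230),(293,180),(293,130),(250,180),(250,230),(340,225),(292,275)]:
    r,c=int(150+y/2.4),int(200+x/2.4); print((x,y),W[r,c].round(4))
for c in ["side","scene"]:
    p=camera(c); W=cloud(p); cv2.imwrite(f"pics/g{c}.png",p["color"][...,::-1])
    m=(W[...,0]>.37)&(W[...,0]<.48)&(W[...,1]>.05)&(W[...,1]<.13)&(W[...,2]>.005)&(W[...,2]<.09)
    P=W[m]
    for x in np.arange(.375,.48,.01):
        s=P[abs(P[:,0]-x)<.005]
        if len(s): print(c,round(x,3),len(s),s[:,1].min().round(3),s[:,1].max().round(3),np.percentile(s[:,2],[0,50,100]).round(3))
```

```text
(270, 205) [0.3929 0.0864 0.0459]
(315, 205) [0.3937 0.096  0.0457]
(270, 230) [0.3931 0.0868 0.0574]
(315, 230) [0.3936 0.0957 0.0577]
(293, 230) [0.3936 0.0915 0.0571]
(293, 180) [0.3929 0.0915 0.0328]
(293, 130) [0.3835 0.0922 0.024 ]
(250, 180) [0.3923 0.0816 0.0324]
(250, 230) [0.3965 0.0822 0.0494]
(340, 225) [0.3978 0.1008 0.0471]
(292, 275) [0.3944 0.091  0.0735]
side 0.385 14 0.088 0.106 [0.006 0.028 0.032]
side 0.395 33 0.091 0.12 [0.006 0.025 0.087]
side 0.405 35 0.098 0.11 [0.006 0.032 0.084]
side 0.415 48 0.082 0.12 [0.006 0.032 0.09 ]
side 0.425 36 0.081 0.119 [0.006 0.031 0.087]
side 0.435 34 0.051 0.114 [0.005 0.031 0.038]
side 0.445 45 0.078 0.112 [0.013 0.03  0.038]
side 0.455 46 0.078 0.112 [0.006 0.031 0.036]
side 0.465 37 0.079 0.121 [0.006 0.031 0.035]
side 0.475 38 0.07 0.112 [0.009 0.022 0.027]
scene 0.375 1 0.112 0.112 [0.007 0.007 0.007]
scene 0.385 5 0.05 0.114 [0.005 0.006 0.013]
scene 0.395 13 0.099 0.108 [0.009 0.032 0.09 ]
scene 0.405 29 0.053 0.108 [0.005 0.034 0.087]
scene 0.415 99 0.05 0.122 [0.007 0.061 0.09 ]
scene 0.425 33 0.063 0.119 [0.007 0.035 0.088]
scene 0.435 21 0.06 0.129 [0.006 0.031 0.038]
scene 0.445 29 0.076 0.11 [0.006 0.032 0.04 ]
scene 0.455 34 0.073 0.126 [0.006 0.031 0.042]
scene 0.465 39 0.052 0.109 [0.005 0.029 0.036]
scene 0.475 34 0.053 0.128 [0.006 0.024 0.041]
```

step_arm --pt "0.05 0 0 0 0" --pt "0.05 0 0 0 0" --pt "0.05 0 0 0 0" --pt "0.05 0 0 0 0" --pt "0.03 0 0 0.02 0" --pt "0.02 0 0 0.02 0" --pt "0.02 0 0 0.02 0" --pt "0.02 0 0 0 0" --pt "0.02 0 0 0 0" --pt "0.02 0 0 0 0"

```text
clock: 22.72
position: [0.4055, 0.0907, 0.0672]
ee_rot: [0.025, 0.707, -0.025, 0.706]
ft_force: [0.0, 1.1, -0.4]
grip_width: 0.233
```

Run:
```python
from h import *
o=monitor.get_obs(); print(o["grip_width"],o["position"],o["ft_force"])
p=camera("wrist"); W=cloud(p); tops([W],.024,.042,(.36,.49,.03,.15),20)
m=(abs(W[...,0]-.405)<.03)&(abs(W[...,1]-.09)<.04)&(W[...,2]>.045)
print(np.percentile(W[m][:,2],[0,1,5]), W[m][np.argmin(W[m][:,2])])
cv2.imwrite("pics/h.png",cv2.resize(p["color"][150:400,200:440,::-1],None,fx=2.4,fy=2.4))
p=camera("side"); W=cloud(p); P=W[(abs(W[...,0]-.405)<.04)&(abs(W[...,1]-.09)<.06)&(W[...,2]>.045)]
print(len(P),np.sort(P[:,2])[:10], P[np.argsort(P[:,2])[:5]])
cv2.imwrite("pics/h2.png",cv2.resize(p["color"][170:260,330:410,::-1],None,fx=6,fy=6))
```

```text
0.23269434324911561 [0.4054741  0.09066044 0.06722006] [ 0.00310739  1.09590721 -0.38047779]
3719 c [437.2  91.6] size [ 33.3 107.7] ang 85.1 zmed 0.033
[0.09535555 0.10595286 0.12711542] [0.39417596 0.08156109 0.09535555]
3884 [0.09657828 0.09686763 0.09853231 0.100934   0.10097338 0.1011391
 0.10160811 0.10263642 0.10276928 0.10284654] [[0.39723174 0.10940609 0.09657828]
 [0.41467263 0.10964073 0.09686763]
 [0.41564317 0.08112905 0.09853231]
 [0.41240349 0.11281181 0.100934  ]
 [0.40086335 0.11283664 0.10097338]]
```

View pics/h2.png

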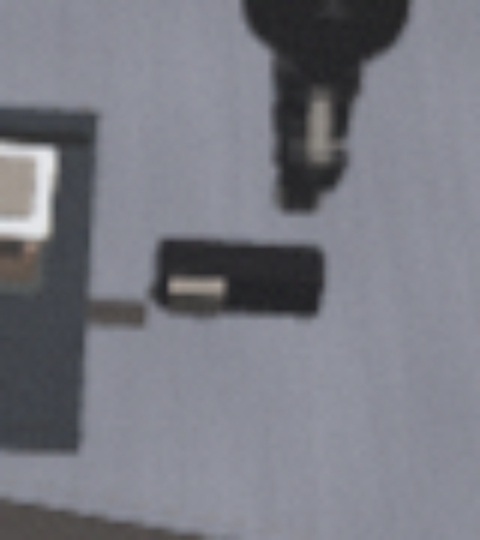

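step_arm --pt "0.05 0 0 -0.01 0" --pt "0.05 0 0 -0.02 0" --pt "0.05 0 0 -0.02 0" --pt "0.05 0 0 -0.01 0" --pt "0.05 0 0 -0.01 0" --pt "0.05 0 0 -0.005 0" --pt "0.05 0 0 0 0"

```text
clock: 23.4
position: [0.4047, 0.09, -0.0086]
ee_rot: [0.025, 0.707, -0.026, 0.706]
ft_force: [-0.4, -0.1, -0.4]
grip_width: 0.585
```

Run:
```python
from h import *
o=monitor.get_obs(); print(o["grip_width"],o["position"],o["ft_force"])
p=camera("wrist"); W=cloud(p)
m=(abs(W[...,0]-.405)<.03)&(abs(W[...,1]-.09)<.06)&(W[...,2]>.005)&(W[...,2]<.07); P=W[m]
for y in np.arange(.05,.13,.006):
    s=P[abs(P[:,1]-y)<.003]; print(round(y,3),len(s),np.percentile(s[:,2],[1,20,50,99]).round(3) if len(s) else "")
```

```text
0.5849287442308243 [ 0.40467451  0.0900169  -0.0086369 ] [-0.4334345  -0.08924089 -0.3517577 ]
0.05 140 [0.033 0.052 0.066 0.07 ]
0.056 336 [0.029 0.039 0.05  0.07 ]
0.062 844 [0.026 0.04  0.055 0.07 ]
0.068 698 [0.023 0.034 0.047 0.061]
0.074 1 [0.029 0.029 0.029 0.029]
0.08 800 [0.009 0.031 0.033 0.035]
0.086 1267 [0.008 0.033 0.033 0.035]
0.092 1261 [0.008 0.032 0.033 0.035]
0.098 1224 [0.008 0.032 0.033 0.035]
0.104 466 [0.007 0.019 0.029 0.033]
0.11 77 [0.012 0.017 0.023 0.031]
0.116 1118 [0.023 0.035 0.049 0.069]
0.122 491 [0.027 0.041 0.057 0.07 ]
0.128 325 [0.028 0.038 0.048 0.07 ]
```

step_arm --pt "0.05 0 0 -0.005 0" --pt "0.05 0 0 -0.004 0" --pt "0.05 0 0 0 0" --pt "0.035 0 0 0 0" --pt "0.015 0 0 0 0" --pt "0.015 0 0 0 0" --pt "0.015 0 0 0 0" --pt "0.015 0 0 0 0" --pt "0.015 0 0 0 0" --force 60

```text
clock: 24.2
position: [0.4061, 0.0908, -0.0159]
ee_rot: [0.026, 0.706, -0.025, 0.707]
ft_force: [-2.3, -0.1, 5.4]
grip_width: 0.267
```

step_arm --pt "0.015 0.002 -0.0005 0 0.005" --pt "0.015 0.003 -0.0005 0 0.005" --pt "0.015 0.004 -0.001 0 0.005" --pt "0.015 0.004 -0.001 0 0.005" --pt "0.015 0.004 -0.001 0 0.005" --pt "0.015 0.003 0 0 0.005" --pt "0.015 0 0 0 0" --pt "0.015 0 0 0 0"

```text
clock: 24.87
position: [0.4245, 0.0871, -0.0159]
ee_rot: [0.015, 0.708, -0.014, 0.706]
ft_force: [-10.7, 0.8, 17.7]
grip_width: 0.269
```

```bash
cat > k.py <<'E'
from h import *
import sys
from scipy.spatial.transform import Rotation as R
o=monitor.get_obs(); M=R.from_quat(o["ee_rot"]).as_matrix(); print(o["clock"],o["position"].round(4),"yaw",np.arctan2(-M[0,1],M[1,1]).round(4),o["ft_force"].round(1),o["torque"].round(2),o["grip_width"].round(3))
for c in ["side"]+(["scene"] if len(sys.argv)>2 else []):
    p=camera(c); save(p,sys.argv[1]+c); W=cloud(p); print(c); tops([W],.0565,.064,(.49,.84,-.03,.19),30)
    img=p["color"]
    m=(img.max(2)<100)&(W[...,2]<.03)&(W[...,2]>-.01)&(W[...,0]>.48)&(W[...,0]<.86)&(W[...,1]>-.06)&(W[...,1]<.205)
    m=cv2.morphologyEx(m.astype(np.uint8),cv2.MORPH_OPEN,np.ones((7,7)))>0
    Q=W[m]; print(len(Q),[np.round(a,1) for a in cv2.minAreaRect((Q[:,:2]*1000).astype(np.float32))])
E
python3 k.py k1 1
```

```text
Traceback (most recent call last):
  File "k.py", line 4, in <module>
    o=monitor.get_obs(); M=R.from_quat(o["ee_rot"]).as_matrix(); print(o["clock"],o["position"].round(4),"yaw",np.arctan2(-M[0,1],M[1,1]).round(4),o["ft_force"].round(1),o["torque"].round(2),o["grip_width"].round(3))
                                                                                                                                                                                               ^^^^^^^^^^^^^^^^^^^^^
AttributeError: 'float' object has no attribute 'round'
```

step_arm --pt "0.015 0 0 0.001 0" --pt "0.015 0 0 0.001 0" --pt "0.015 0 0 0 0"

```text
clock: 25.12
position: [0.4253, 0.0866, -0.0144]
ee_rot: [0.015, 0.707, -0.015, 0.707]
ft_force: [-2.2, 0.7, -1.3]
grip_width: 0.269
```

```bash
sed -i 's/o\["grip_width"\].round(3)/o["grip_width"]/' k.py; python3 k.py k1 1
```

```text
25.1167 [ 0.4253  0.0866 -0.0144] yaw -0.0417 [-2.2  0.7 -1.3] [ 0.11  0.51 -0.04] 0.26947579305301617
side
780 c [596.8  78.1] size [156.2 116.2] ang 88.6 zmed 0.06
1026 [array([595.8, 121.5]), array([135.8, 145.8]), np.float64(88.5)]
scene
566 c [598.6  75.2] size [157.4 119.7] ang 88.1 zmed 0.061
1154 [array([586.4,  71.7]), array([232.6, 173.2]), np.float64(86.6)]
```

step_arm --pt "0.015 0.004 -0.0002 0 0" --pt "0.015 0.005 -0.0002 0 0" --pt "0.015 0.005 -0.0002 0 0" --pt "0.015 0.005 -0.0002 0 0" --pt "0.015 0.005 -0.0002 0 0" --pt "0.015 0.005 -0.0003 0 0" --pt "0.015 0.001 0 0 0" --pt "0.015 0 0 0 0"

```text
clock: 25.88
position: [0.4567, 0.0853, -0.0141]
ee_rot: [0.015, 0.707, -0.015, 0.707]
ft_force: [-0.6, 0.3, -1.7]
grip_width: 0.268
```

```bash
python3 k.py k2 1
```

```text
25.8833 [ 0.4567  0.0853 -0.0141] yaw -0.0421 [-0.6  0.3 -1.7] [-0.03  0.05  0.05] 0.268006006456875
side
776 c [628.7  79. ] size [156.4 113.7] ang 88.9 zmed 0.06
898 [array([602.5, 104.5]), array([170. , 101.7]), np.float64(87.0)]
scene
618 c [633.4  77.9] size [156.4 119.2] ang 85.5 zmed 0.061
1167 [array([617.5,  69.7]), array([237.2, 173.3]), np.float64(88.0)]
```

step_arm --pt "0.015 0.004 -0.0002 0 0" --pt "0.015 0.004 -0.0002 0 0" --pt "0.015 0.004 -0.0002 0 0" --pt "0.015 0.004 -0.0002 0 0" --pt "0.015 0.004 -0.0002 0 0" --pt "0.015 0 0 0 0"

```text
clock: 26.48
position: [0.477, 0.0843, -0.0141]
ee_rot: [0.015, 0.707, -0.015, 0.707]
ft_force: [-0.4, -0.1, -2.0]
grip_width: 0.265
```

step_arm --pt "0.015 0.004 -0.0002 0 0" --pt "0.015 0.004 -0.0002 0 0" --pt "0.015 0.004 -0.0002 0 0" --pt "0.015 0.004 -0.0002 0 0" --pt "0.015 0.004 -0.0002 0 0" --pt "0.015 0 0 0 0"

```text
clock: 26.98
position: [0.497, 0.0833, -0.0141]
ee_rot: [0.015, 0.707, -0.015, 0.707]
ft_force: [0.4, 0.4, -0.9]
grip_width: 0.27
```

```bash
python3 k.py k3; python3 -c "
import cv2
a=cv2.imread('pics/k3side.png'); cv2.imwrite('pics/k3c.png',cv2.resize(a[170:290,200:400],None,fx=4,fy=4))"
```

```text
26.9833 [ 0.497   0.0833 -0.0141] yaw -0.0419 [ 0.4  0.4 -0.9] [-0.01  0.06 -0.01] 0.2699733949257115
side
790 c [668.5  77. ] size [155.7 114.4] ang 89.2 zmed 0.06
910 [array([631.5,  86.2]), array([207.1,  81. ]), np.float64(87.6)]
```

View pics/k3c.png

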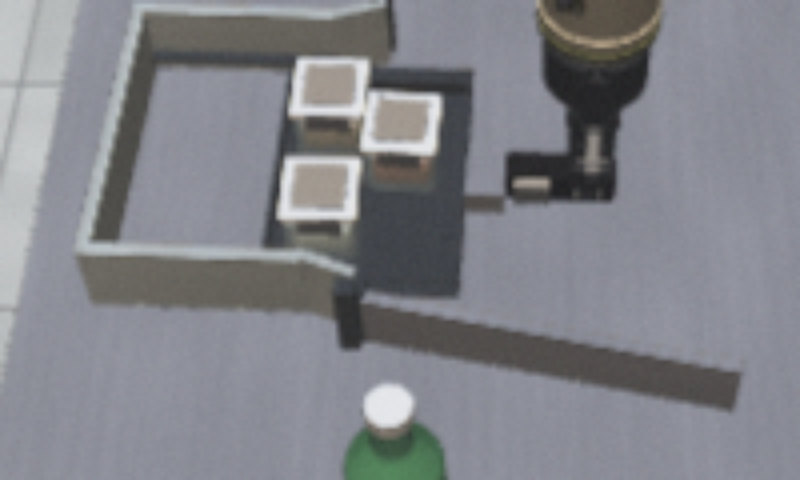

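step_arm --pt "0.015 0.005 -0.0002 0 0" --pt "0.015 0.006 -0.0003 0 0" --pt "0.015 0.006 -0.0003 0 0" --pt "0.015 0.006 -0.0002 0 0" --pt "0.015 0.006 -0.0003 0 0" --pt "0.015 0.005 -0.0002 0 0" --pt "0.015 0 0 0 0"

```text
clock: 27.62
position: [0.5314, 0.0817, -0.0141]
ee_rot: [0.015, 0.706, -0.015, 0.708]
ft_force: [-0.4, -0.2, -2.5]
grip_width: 0.268
```

step_arm --pt "0.015 0.005 -0.0002 0 0" --pt "0.015 0.006 -0.0003 0 0" --pt "0.015 0.006 -0.0003 0 0" --pt "0.015 0.006 -0.0002 0 0" --pt "0.015 0.006 -0.0003 0 0" --pt "0.015 0.005 -0.0002 0 0" --pt "0.015 0 0 0 0"

```text
clock: 28.2
position: [0.5654, 0.0802, -0.0141]
ee_rot: [0.015, 0.706, -0.015, 0.708]
ft_force: [-0.3, -0.2, -2.1]
grip_width: 0.268
```

step_arm --pt "0.015 0.004 -0.0002 0 0" --pt "0.015 0.004 -0.0002 0 0" --pt "0.015 0.004 -0.0002 0 0" --pt "0.015 0.004 -0.0002 0 0" --pt "0.015 0.003 0 0 0"

```text
clock: 28.62
position: [0.5832, 0.0795, -0.0143]
ee_rot: [0.015, 0.707, -0.015, 0.707]
ft_force: [-2.4, -1.1, -1.1]
grip_width: 0.266
```

```bash
python3 k.py k4 1
```

```text
28.6167 [ 0.5832  0.0795 -0.0143] yaw -0.0418 [-2.4 -1.1 -1.1] [0.01 0.56 0.02] 0.2659200598281168
side
766 c [755.   75.2] size [157.  116.5] ang 87.2 zmed 0.06
853 [array([717.4,  50.4]), array([191.2,  83.7]), np.float64(87.6)]
scene
639 c [757.7  70.2] size [157.4 117.6] ang 88.4 zmed 0.061
662 [array([746.5,  52.3]), array([168.9, 199.4]), np.float64(0.8)]
```

Very smooth. Creep forward to the end stop.

step_arm --pt "0.015 0.003 -0.0001 0 0" --pt "0.015 0.003 -0.0001 0 0" --pt "0.015 0.003 -0.0001 0 0" --pt "0.015 0.003 -0.0001 0 0" --pt "0.015 0 0 0 0"

```text
clock: 29.13
position: [0.5956, 0.0791, -0.0142]
ee_rot: [0.015, 0.707, -0.015, 0.707]
ft_force: [0.3, -1.2, -1.5]
grip_width: 0.266
```

step_arm --pt "0.015 0.003 -0.0001 0 0" --pt "0.015 0.003 -0.0001 0 0" --pt "0.015 0.002 -0.0001 0 0" --pt "0.015 0 0 0 0"

```text
clock: 29.47
position: [0.6034, 0.0788, -0.0142]
ee_rot: [0.015, 0.707, -0.015, 0.707]
ft_force: [0.1, 0.3, -1.5]
grip_width: 0.269
```

step_arm --pt "0.015 0.002 -0.0001 0 0" --pt "0.015 0.002 -0.0001 0 0" --pt "0.015 0.002 -0.0001 0 0" --pt "0.015 0 0 0 0"

```text
clock: 29.8
position: [0.6087, 0.0788, -0.0144]
ee_rot: [0.015, 0.707, -0.015, 0.707]
ft_force: [-3.7, 0.2, -0.2]
grip_width: 0.27
```

step_arm --pt "0.015 0.002 -0.0001 0 0" --pt "0.015 0.002 -0.0001 0 0" --pt "0.015 0 0 0 0"

```text
clock: 30.05
position: [0.6086, 0.079, -0.0154]
ee_rot: [0.015, 0.71, -0.014, 0.704]
ft_force: [-20.1, 1.7, 7.6]
grip_width: 0.267
```

```bash
python3 k.py k5; python3 -c "
import cv2
a=cv2.imread('pics/k5side.png'); cv2.imwrite('pics/k5c.png',cv2.resize(a[170:290,200:400],None,fx=4,fy=4))"
```

```text
30.05 [ 0.6086  0.079  -0.0154] yaw -0.0412 [-20.1   1.7   7.6] [ 0.35  3.79 -0.02] 0.26692363834178334
side
766 c [779.6  72.9] size [155.6 115.3] ang 89.1 zmed 0.06
853 [array([744.2,  51.6]), array([183.4,  86.3]), np.float64(87.3)]
```

View pics/k5c.png

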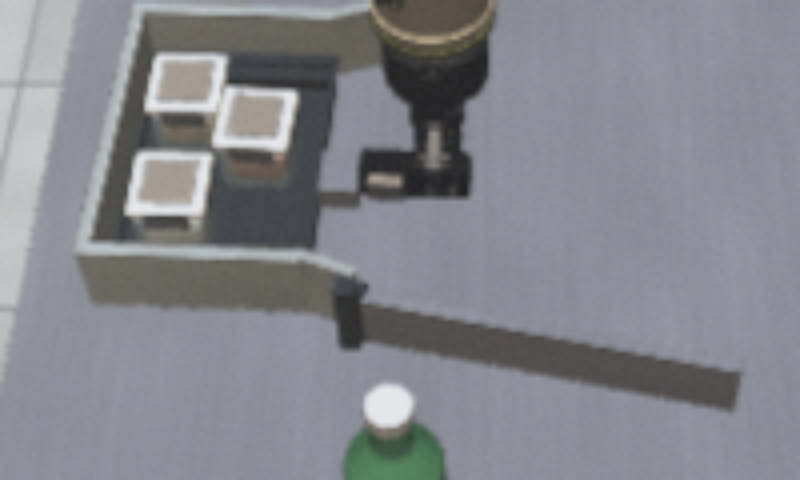

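step_arm --pt "0.015 -0.002 0 0 0" --pt "0.015 -0.001 0 0 0" --pt "0.04 0 0 0 0" --pt "0.065 0 0 0 0" --pt "0.065 0 0 0 0" --pt "0.065 0 0 0 0" --pt "0.065 0.004 0 0.0 0" --pt "0.065 0.01 0 0 0" --pt "0.065 0.01 -0.001 0 0" --pt "0.065 0.01 -0.001 0 0" --pt "0.065 0.008 0 0 0" --pt "0.065 0 0 0 0"

```text
clock: 31.1
position: [0.6534, 0.0762, -0.0142]
ee_rot: [0.015, 0.706, -0.015, 0.707]
ft_force: [0.6, 0.4, 0.4]
grip_width: 0.761
```

```bash
python3 k.py l1
python3 - <<'E'
from h import *
for c in ["wrist","scene"]:
    p=camera(c); W=cloud(p); save(p,"l1"+c); print(c)
    r=tops([W],.027,.042,(.56,.685,.04,.125),20)
    Q=max(r,key=lambda t:len(t[3]))[3]
    for x in np.arange(.58,.69,.01):
        s=Q[abs(Q[:,0]-x)<.005]
        if len(s)>3: print(round(x,2),len(s),np.percentile(s[:,1],[2,50,98]).round(4))
E
```

```text
31.1 [ 0.6534  0.0762 -0.0142] yaw -0.042 [0.6 0.4 0.4] [0.02 0.01 0.02] 0.7613346841804413
side
774 c [780.1  73.6] size [154.5 114.5] ang 89.2 zmed 0.06
847 [array([741.1,  50.4]), array([186.7,  82.2]), np.float64(89.1)]
wrist
10293 c [628.7  94.8] size [57.7 84.2] ang 87.5 zmed 0.033
478 c [649.1  43.9] size [23.2  4.6] ang 8.2 zmed 0.035
0.59 1156 [0.0683 0.0792 0.0908]
0.6 1217 [0.0679 0.0792 0.0904]
0.61 1143 [0.0672 0.0787 0.0902]
0.62 1077 [0.0671 0.0784 0.0896]
0.63 1000 [0.0664 0.0779 0.0894]
0.64 1582 [0.0664 0.0852 0.1149]
0.65 1550 [0.0662 0.0855 0.1216]
0.66 1271 [0.0653 0.0823 0.1088]
0.67 297 [0.0654 0.0766 0.0871]
scene
117 c [661.3  92.5] size [57.2 47.5] ang 88.6 zmed 0.033
0.64 9 [0.065 0.073 0.086]
0.65 31 [0.0659 0.0822 0.1211]
0.66 39 [0.0656 0.0871 0.1204]
0.67 25 [0.066  0.0809 0.1156]
0.68 13 [0.0638 0.0752 0.0934]
```

step_arm --pt "0.05 -0.001 0.001 0 0" --pt "0.035 0 0 0 0" --pt "0.02 0 0 0 0" --pt "0.01 0 0 0 0" --pt "0.01 0 0 0 0" --pt "0.01 0 0 0 0" --pt "0.01 0 0 0 0" --pt "0.01 0 0 0 0" --force 60

```text
clock: 31.92
position: [0.6507, 0.0779, -0.0135]
ee_rot: [0.015, 0.707, -0.014, 0.707]
ft_force: [-4.4, 1.2, 6.1]
grip_width: 0.279
```

step_arm --pt "0.01 -0.002 0.0001 0 0" --pt "0.01 -0.004 0.0002 0 0" --pt "0.01 -0.004 0.0002 0 0" --pt "0.01 -0.004 0.0002 0 0"

```text
clock: 32.25
position: [0.6375, 0.0779, -0.0135]
ee_rot: [0.015, 0.706, -0.015, 0.708]
ft_force: [3.1, -0.4, 6.2]
grip_width: 0.285
```

```bash
python3 k.py l2
```

```text
32.25 [ 0.6375  0.0779 -0.0135] yaw -0.042 [ 3.1 -0.4  6.2] [ 0.02 -0.71  0.  ] 0.28505556585055375
side
781 c [779.4  73.4] size [156.4 115.9] ang 88.9 zmed 0.06
877 [array([741.9,  50.2]), array([186.5,  83.7]), np.float64(88.2)]
```

Jars (and tray) stayed at x 0.780 while the handle came back 13 mm: the catch is free. Continue out.

step_arm --pt "0.01 -0.005 0.0002 0.0005 0" --pt "0.01 -0.006 0.0003 0 0" --pt "0.01 -0.006 0.0002 0 0" --pt "0.01 -0.006 0.0003 0 0" --pt "0.01 -0.006 0.0002 0 0" --pt "0.01 -0.006 0.0003 0 0" --pt "0.01 -0.008 0.0003 0 0" --pt "0.01 -0.01 0.0003 0 0" --pt "0.01 -0.005 0.0003 0 0" --pt "0.01 0 0 0 0"

```text
clock: 33.13
position: [0.5773, 0.0807, -0.0135]
ee_rot: [0.015, 0.707, -0.015, 0.707]
ft_force: [-2.6, -0.1, 10.4]
grip_width: 0.285
```

```bash
python3 k.py l3; python3 -c "
import cv2
a=cv2.imread('pics/l3side.png'); cv2.imwrite('pics/l3c.png',cv2.resize(a[170:290,200:400],None,fx=4,fy=4))"
```

```text
33.1333 [ 0.5773  0.0807 -0.0135] yaw -0.0416 [-2.6 -0.1 10.4] [-0.03  0.32  0.  ] 0.2852302692128596
side
779 c [779.3  73. ] size [156.  115.3] ang 89.1 zmed 0.06
852 [array([744.5,  49. ]), array([183.9,  87.4]), np.float64(87.6)]
```

View pics/l3c.png

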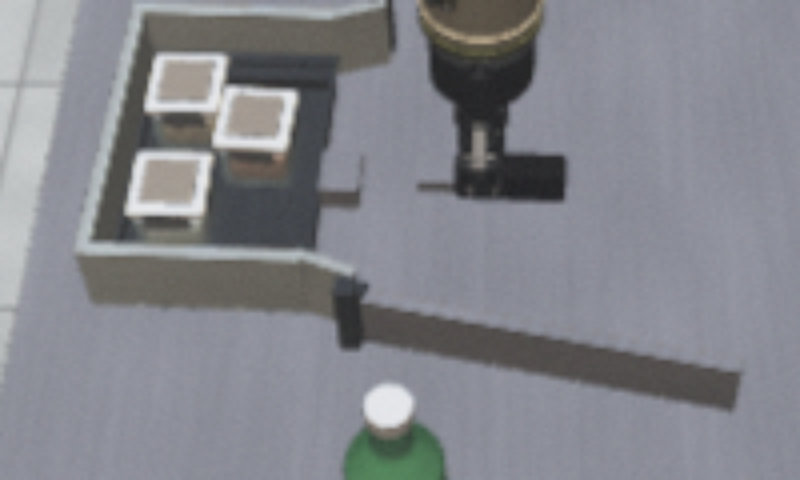

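step_arm --pt "0.01 0 0 0.01 0" --pt "0.01 0 0 0.02 0" --pt "0.01 0 0 0.03 0" --pt "0.01 0 0 0.03 0" --pt "0.01 0 -0.01 0.02 0" --pt "0.01 0.003 -0.02 0 0" --pt "0.01 0.004 -0.032 0 0" --pt "0.01 0.004 -0.032 0 0" --pt "0.01 0.004 -0.032 0 0" --pt "0.01 0.004 -0.032 0 0" --pt "0.01 0.004 -0.032 0 0" --pt "0.01 0.004 -0.032 0 0"

```text
clock: 34.18
position: [0.6042, -0.1424, 0.0956]
ee_rot: [0.015, 0.708, -0.014, 0.706]
ft_force: [0.1, -0.1, -1.4]
grip_width: 0.285
```

step_arm --pt "0.01 0.004 -0.032 0 0" --pt "0.01 0.004 -0.032 0 0" --pt "0.01 0.004 -0.032 0 0" --pt "0.01 0.004 -0.032 0 0" --pt "0.01 0.004 -0.032 0 0" --pt "0.01 0.004 -0.032 0 0" --pt "0.01 0.001 -0.02 0 0" --pt "0.01 0 -0.01 0 0" --pt "0.01 0 0 0 0" --pt "0.01 0 0 0 0"

```text
clock: 35.02
position: [0.6303, -0.3623, 0.0956]
ee_rot: [0.015, 0.707, -0.014, 0.706]
ft_force: [0.3, 0.3, -0.8]
grip_width: 0.286
```

Run:
```python
from h import *
o=monitor.get_obs(); print(o["position"],o["grip_width"],o["ft_force"])
for c in ["wrist","side","scene"]:
    p=camera(c); W=cloud(p); save(p,"m1"+c); hsv=cv2.cvtColor(p["color"],cv2.COLOR_RGB2HSV)
    m=(hsv[...,0]>130)&(hsv[...,0]<170)&(hsv[...,1]>90)&(W[...,2]<.015)&(W[...,2]>-.005)
    Q=W[m]; print(c,len(Q), Q[:,:2].min(0).round(3),Q[:,:2].max(0).round(3), [np.round(a,1) for a in cv2.minEnclosingCircle((Q[:,:2]*1000).astype(np.float32))] if len(Q) else "")
    P=W[(abs(W[...,0]-.6)<.09)&(abs(W[...,1]+.37)<.05)&(W[...,2]>.09)&(W[...,2]<.16)]; print(P.min(0),P.max(0)) if len(P) else 0
```

```text
[ 0.63032511 -0.36232865  0.0956321 ] 0.2856873973712535 [ 0.27889597  0.28706567 -0.84784164]
wrist 4516 [ 0.557 -0.416] [ 0.652 -0.314] [array([ 607.5, -365.2]), np.float64(51.1)]
[ 0.56538589 -0.38771384  0.12255061] [ 0.67667232 -0.33614297  0.15999736]
side 383 [ 0.558 -0.416] [ 0.657 -0.313] [array([ 608.3, -364.4]), np.float64(53.9)]
[ 0.56932068 -0.37228049  0.10636678] [ 0.6825902  -0.33156074  0.15590193]
scene 441 [ 0.553 -0.417] [ 0.661 -0.313] [array([ 607.2, -363.6]), np.float64(54.4)]
[ 0.57077684 -0.38965813  0.10882791] [ 0.68511976 -0.32740004  0.15988795]
```

step_arm --pt "0.01 -0.004 -0.002 -0.015 0" --pt "0.01 -0.001 0 -0.025 0" --pt "0.01 0 0 -0.025 0" --pt "0.01 0 0 -0.02 0" --pt "0.01 0 0 -0.01 0" --pt "0.01 0 0 -0.003 0" --pt "0.01 0 0 -0.002 0" --pt "0.01 0 0 0 0"

```text
clock: 35.83
position: [0.6265, -0.3655, -0.0027]
ee_rot: [0.014, 0.707, -0.015, 0.707]
ft_force: [0.5, -0.4, -0.5]
grip_width: 0.283
```

step_arm --pt "0.01 0 0 -0.002 0" --pt "0.01 0 0 -0.001 0" --pt "0.01 0 0 0 0"

```text
clock: 36.08
position: [0.6265, -0.3659, -0.0054]
ee_rot: [0.015, 0.706, -0.015, 0.708]
ft_force: [-0.4, -0.3, 2.5]
grip_width: 0.282
```

step_arm --pt "0.025 0 0 0 0" --pt "0.035 0 0 0 0" --pt "0.05 0 0 0 0" --pt "0.065 0 0 0 0" --pt "0.065 0 0 0 0" --pt "0.065 0 0 0.02 0" --pt "0.065 0 0 0.03 0" --pt "0.065 0 0 0.04 0" --pt "0.065 0 0 0.04 0" --pt "0.065 0 0.02 0.04 0" --pt "0.065 0 0.03 0.04 0" --pt "0.0 0 0.04 0.0 0"

```text
clock: 37.08
position: [0.6266, -0.2869, 0.2018]
ee_rot: [0.015, 0.704, -0.019, 0.71]
ft_force: [2.0, -1.0, 1.4]
grip_width: 0.637
```

Run:
```python
from h import *
o=monitor.get_obs(); print(o["position"],o["grip_width"],o["ft_force"])
for c in ["wrist","side","scene"]:
    p=camera(c); W=cloud(p); save(p,"n1"+c); print(c); tops([W],.032,.055,(.53,.70,-.44,-.28),20)
cv2.imwrite("pics/n.png",cv2.imread("pics/n1side.png")[80:330,180:460])
```

```text
[ 0.62659597 -0.28694349  0.20176834] 0.6372683876881557 [ 1.99049908 -0.9940569   1.41034629]
wrist
1653 c [ 603.8 -364.4] size [34.1 83.7] ang 88.2 zmed 0.041
side
145 c [ 606.6 -362.9] size [81.8 35.9] ang 4.0 zmed 0.039
scene
170 c [ 613.3 -364.2] size [94.4 41.9] ang 0.7 zmed 0.041
```

View pics/n.png

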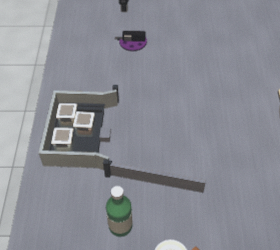

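Run:
```python
import numpy as np
O=np.array([.662,.0765]);a=-.042;ex=np.array([np.cos(a),np.sin(a)]);ey=np.array([-ex[1],ex[0]])
H=O-.003*ex+.137*ey
def f(th,r,off):
    R=np.array([[np.cos(-th),-np.sin(-th)],[np.sin(-th),np.cos(-th)]])
    return H+R@(-r*ey)+R@(-(.010+off)*ex)
prev=None
for th,off in [(1.75,.045),(1.75,.02)]+[(t,.014) for t in np.arange(1.65,.05,-.1)]+[(.05,.012),(0,.011),(-.03,.011)]:
    p=f(th,.2,off); print(round(th,2),p.round(3),(p-prev).round(3) if prev is not None else ""); prev=p
```

```text
1.75 [0.482 0.311] 
1.75 [0.476 0.287] [-0.005 -0.024]
1.65 [0.469 0.262] [-0.007 -0.025]
1.55 [0.465 0.242] [-0.004 -0.02 ]
1.45 [0.463 0.222] [-0.002 -0.02 ]
1.35 [0.464 0.202] [ 0.   -0.02]
1.25 [0.466 0.182] [ 0.002 -0.02 ]
1.15 [0.47  0.162] [ 0.004 -0.02 ]
1.05 [0.476 0.143] [ 0.006 -0.019]
0.95 [0.484 0.124] [ 0.008 -0.018]
0.85 [0.494 0.107] [ 0.01  -0.018]
0.75 [0.506 0.09 ] [ 0.012 -0.017]
0.65 [0.519 0.075] [ 0.013 -0.015]
0.55 [0.533 0.061] [ 0.015 -0.014]
0.45 [0.549 0.049] [ 0.016 -0.012]
0.35 [0.566 0.038] [ 0.017 -0.011]
0.25 [0.584 0.029] [ 0.018 -0.009]
0.15 [0.603 0.022] [ 0.019 -0.007]
0.05 [0.624 0.016] [ 0.021 -0.005]
0 [0.635 0.015] [ 0.011 -0.002]
-0.03 [0.641 0.014] [ 0.006 -0.001]
```

step_arm --pt "0.0 0 0.02 0.01 0" --pt "0.0 -0.006 0.03 0.01 0" --pt "0.0 -0.008 0.032 0 0" --pt "0.0 -0.008 0.032 0 0" --pt "0.0 -0.008 0.032 0 0" --pt "0.0 -0.008 0.032 0 0" --pt "0.0 -0.008 0.032 0 0" --pt "0.0 -0.008 0.032 0 0" --pt "0.0 -0.008 0.032 0 0" --pt "0.0 -0.008 0.032 0 0" --pt "0.0 -0.008 0.032 0 0" --pt "0.0 -0.008 0.032 0 0" --force 30

```text
clock: 38.23
position: [0.5393, 0.0884, 0.2138]
ee_rot: [0.015, 0.707, -0.015, 0.707]
ft_force: [-0.3, 0.5, 0.4]
grip_width: 0.001
```

step_arm --pt "0.0 -0.008 0.032 0 0" --pt "0.0 -0.008 0.032 0 0" --pt "0.0 -0.008 0.032 0 0" --pt "0.0 -0.008 0.032 0 0" --pt "0.0 -0.008 0.032 0 0" --pt "0.0 -0.008 0.032 0 0" --pt "0.0 -0.008 0.025 0 0" --pt "0.0 0 0 0 0" --pt "0.0 0 0 0 0" --pt "0.0 0 0 0 0"

```text
clock: 39.07
position: [0.4846, 0.3036, 0.2136]
ee_rot: [0.015, 0.707, -0.016, 0.707]
ft_force: [-0.1, -0.4, 0.5]
grip_width: 0.001
```

step_arm --pt "0.0 -0.002 0.008 -0.03 0" --pt "0.0 0 0 -0.04 0" --pt "0.0 0 0 -0.04 0" --pt "0.0 0 0 -0.04 0" --pt "0.0 0 0 -0.03 0" --pt "0.0 0 0 -0.02 0" --pt "0.0 0 0 -0.01 0" --pt "0.0 0 0 -0.005 0" --pt "0.0 0 0 0 0"

```text
clock: 39.82
position: [0.4824, 0.3121, -0.0012]
ee_rot: [0.015, 0.707, -0.015, 0.707]
ft_force: [0.7, -0.6, 0.4]
grip_width: 0.001
```

step_arm --pt "0.0 -0.005 -0.015 0 0" --pt "0.0 -0.004 -0.015 0 0" --pt "0.0 -0.004 -0.018 0 0" --pt "0.0 -0.004 -0.02 0 0" --pt "0.0 -0.002 -0.02 0 0" --pt "0.0 0 -0.02 0 0" --pt "0.0 0.002 -0.02 0 0" --pt "0.0 0.004 -0.02 0 0"

```text
clock: 40.48
position: [0.4701, 0.1649, 0.0009]
ee_rot: [0.016, 0.706, -0.014, 0.708]
ft_force: [1.4, 0.6, -0.6]
grip_width: 0.001
```

```bash
python3 k.py q1
python3 - <<'E'
from h import *
W=cloud(camera("side")); P=W[(W[...,2]>.045)&(W[...,2]<.068)&(W[...,0]<.66)&(W[...,0]>.38)&(W[...,1]>.09)&(W[...,1]<.3)]
print(len(P)); print(P[::max(1,len(P)//15)].round(3))
E
```

```text
40.4833 [0.4701 0.1649 0.0009] yaw -0.0418 [ 1.4  0.6 -0.6] [ 0.2  -0.08 -0.01] 0.0008415437053907736
side
111 c [542.3 173. ] size [107.2  14. ] ang 21.8 zmed 0.061
785 c [779.5  73.3] size [156.  114.9] ang 88.8 zmed 0.06
909 [array([742.5,  49.7]), array([185.1,  84.6]), np.float64(87.1)]
417
[[0.42  0.105 0.058]
 [0.433 0.123 0.062]
 [0.489 0.14  0.06 ]
 [0.496 0.151 0.06 ]
 [0.51  0.157 0.059]
 [0.542 0.166 0.062]
 [0.522 0.162 0.051]
 [0.557 0.176 0.061]
 [0.588 0.18  0.057]
 [0.568 0.182 0.055]
 [0.6   0.192 0.059]
 [0.625 0.201 0.062]
 [0.605 0.199 0.054]
 [0.639 0.212 0.063]
 [0.658 0.217 0.061]
 [0.647 0.217 0.05 ]]
```

Door is following. Continue along the arc.

step_arm --pt "0.0 0.005 -0.02 0 0" --pt "0.0 0.008 -0.02 0 0" --pt "0.0 0.01 -0.018 0 0" --pt "0.0 0.012 -0.017 0 0" --pt "0.0 0.013 -0.015 0 0" --pt "0.0 0.015 -0.014 0 0" --pt "0.0 0.016 -0.012 0 0" --pt "0.0 0.017 -0.011 0 0" --pt "0.0 0 0 0 0"

```text
clock: 41.33
position: [0.5686, 0.0359, 0.0007]
ee_rot: [0.016, 0.705, -0.016, 0.709]
ft_force: [-0.6, 0.8, 0.7]
grip_width: 0.001
```

step_arm --pt "0.0 0.016 -0.008 0 0" --pt "0.0 0.016 -0.006 0 0" --pt "0.0 0.012 -0.003 0 0" --pt "0.0 0.008 -0.002 0 0" --pt "0.0 0 0 0 0"

```text
clock: 41.75
position: [0.6184, 0.0192, -0.0002]
ee_rot: [0.015, 0.706, -0.015, 0.708]
ft_force: [-1.1, -0.7, 0.3]
grip_width: 0.001
```

```bash
cat > dr.py <<'E'
from h import *
o=monitor.get_obs(); print(o["position"].round(4),o["ft_force"].round(1))
for c in ["side","scene"]:
    p=camera(c); W=cloud(p); save(p,"dr"+c); P=W[(W[...,2]>.055)&(W[...,2]<.066)&(W[...,0]<.70)&(W[...,0]>.5)&(W[...,1]>-.05)&(W[...,1]<.2)]
    P=P[np.argsort(P[:,1])]; 
    for y in np.arange(-.04,.2,.03):
        s=P[abs(P[:,1]-y)<.012]
        if len(s): print(c,round(y,2),np.percentile(s[:,0],[5,50,95]).round(3))
E
python3 dr.py
```

```text
[ 6.184e-01  1.920e-02 -2.000e-04] [-1.1 -0.7  0.3]
side -0.04 [0.664 0.684 0.699]
side -0.01 [0.641 0.641 0.641]
side 0.02 [0.636 0.64  0.643]
side 0.05 [0.636 0.642 0.645]
side 0.08 [0.641 0.644 0.65 ]
side 0.11 [0.643 0.648 0.652]
side 0.14 [0.645 0.65  0.656]
side 0.17 [0.649 0.654 0.658]
side 0.2 [0.651 0.659 0.699]
scene -0.04 [0.631 0.64  0.696]
scene -0.01 [0.631 0.639 0.643]
scene 0.02 [0.625 0.641 0.645]
scene 0.05 [0.638 0.646 0.65 ]
scene 0.08 [0.641 0.649 0.653]
scene 0.11 [0.646 0.651 0.657]
scene 0.14 [0.649 0.655 0.659]
scene 0.17 [0.652 0.659 0.662]
scene 0.2 [0.657 0.682 0.699]
```

step_arm --pt "0.0 0.005 -0.001 0 0" --pt "0.0 0.005 0 0 0" --pt "0.0 0.003 0 0 0" --pt "0.0 0 0 0 0"

```text
clock: 42.18
position: [0.6304, 0.0183, -0.0011]
ee_rot: [0.015, 0.707, -0.015, 0.707]
ft_force: [0.2, -0.0, -0.1]
grip_width: -0.001
```

step_arm --pt "0.0 0.003 0 0 0" --pt "0.0 0.002 0 0 0" --pt "0.0 0 0 0 0"

```text
clock: 42.43
position: [0.6338, 0.0181, -0.0014]
ee_rot: [0.015, 0.708, -0.015, 0.706]
ft_force: [-5.6, 0.8, 3.4]
grip_width: 0.004
```

```bash
python3 dr.py
```

```text
[ 0.6338  0.0181 -0.0014] [-5.6  0.8  3.4]
side -0.04 [0.677 0.69  0.699]
side 0.02 [0.65  0.652 0.655]
side 0.05 [0.648 0.651 0.654]
side 0.08 [0.647 0.652 0.656]
side 0.11 [0.649 0.654 0.658]
side 0.14 [0.651 0.656 0.659]
side 0.17 [0.652 0.657 0.661]
side 0.2 [0.654 0.66  0.699]
scene -0.04 [0.645 0.655 0.697]
scene -0.01 [0.645 0.652 0.657]
scene 0.02 [0.643 0.652 0.657]
scene 0.05 [0.647 0.653 0.659]
scene 0.08 [0.651 0.657 0.661]
scene 0.11 [0.652 0.658 0.662]
scene 0.14 [0.653 0.659 0.663]
scene 0.17 [0.654 0.659 0.664]
scene 0.2 [0.656 0.668 0.698]
```

step_arm --pt "0.0 0.002 0 0 0" --pt "0.0 0 0 0 0" --pt "0.0 0 0 0 0" --pt "0.0 -0.01 0 0 0" --pt "0.0 -0.03 0 0 0" --pt "0.0 -0.03 0 0.02 0" --pt "0.0 -0.02 0 0.04 0" --pt "0.0 -0.01 0 0.04 0" --pt "0.0 0 0 0.04 0" --pt "0.0 0 0 0.04 0" --pt "0.0 0 0 0 0" --pt "0.0 0 0 0 0"

```text
clock: 43.53
position: [0.5398, 0.0183, 0.1788]
ee_rot: [0.015, 0.705, -0.014, 0.709]
ft_force: [0.6, 0.3, -1.2]
grip_width: -0.002
```

```bash
python3 dr.py
python3 - <<'E'
from h import *
p=camera("side"); W=cloud(p)
print("jars"); tops([W],.0565,.066,(.665,.84,-.03,.17),30); print("handle"); tops([W],.032,.055,(.53,.70,-.44,-.28),20)
p=camera("scene"); save(p,"z")
a=cv2.imread("pics/drside.png")[90:330,150:450]; b=cv2.imread("pics/z.png")[100:320,150:450]
cv2.imwrite("pics/zz.png",cv2.resize(np.hstack([a[:220],b]),None,fx=1.33,fy=1.33))
E
```

```text
[0.5398 0.0183 0.1788] [ 0.6  0.3 -1.2]
side -0.04 [0.642 0.668 0.697]
side -0.01 [0.644 0.647 0.653]
side 0.02 [0.646 0.649 0.653]
side 0.05 [0.648 0.651 0.654]
side 0.08 [0.647 0.652 0.656]
side 0.11 [0.649 0.654 0.658]
side 0.14 [0.651 0.656 0.659]
side 0.17 [0.652 0.657 0.661]
side 0.2 [0.654 0.662 0.699]
scene -0.04 [0.646 0.657 0.697]
scene -0.01 [0.647 0.652 0.658]
scene 0.02 [0.646 0.653 0.658]
scene 0.05 [0.649 0.654 0.66 ]
scene 0.08 [0.651 0.655 0.66 ]
scene 0.11 [0.653 0.658 0.661]
scene 0.14 [0.652 0.658 0.662]
scene 0.17 [0.654 0.66  0.665]
scene 0.2 [0.655 0.687 0.699]
jars
796 c [779.5  72.9] size [155.9 114.7] ang 89.2 zmed 0.06
handle
112 c [ 615.6 -361. ] size [63.2 39.7] ang 1.7 zmed 0.04
```

View pics/zz.png

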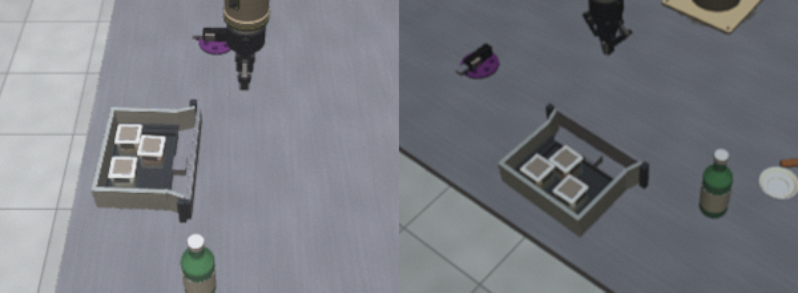

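```bash
python3 -c "
from workcell import ticket; print(ticket.hand_in())"
```

```text
the job is handed in; nothing more can be done
None
```

I found three containers on the shelf (no fourth showed in any view) and stood all three in the tray. I then slid the tray home by its handle until it met about 20 N at the end stop. With the button pinched down I pulled the handle off, set it on the purple trivet and pushed the door shut. I handed the job in at about 44 s on the robot's clock; it gives no verdict.

**Last checks:**
- **Containers:** all upright in the tray. They did not move while the handle came off, so the tray stayed home.
- **Handle:** lying flat on the trivet, with its button about 18 mm from the centre (the limit is 45 mm).
- **Door:** lines up with the bay to within about 0.01–0.02 rad (the limit is 0.07).
- **Soy dish and bottle:** in the last picture both still stood, and the arm never went near them. The spoon was only partly in view there.

**What disagreed:** the fingertips sat about 28–32 mm higher than the TCP reading. Because of this my first pinch at the handle closed on air above it, without moving it. I allowed for the offset from then on. The three containers had been picked up before I noticed, and must have been held near their tops.

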